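Put the demonstration gauges away in the gauge cabinet and shut its door

ROBOT

A 7-joint arm with a two-finger parallel gripper is mounted at the origin on the work surface. World frame = base frame: x ahead of the robot, y to its left, z up, the work surface at z = 0. Lengths are in m, angles in rad, forces in N, time in s.
With the tool pointing down it reaches from about 0.4 to 0.875 m from the base axis. Payload 19.3 kg.
Tool frame: the origin (TCP) lies at the very end of the fingers, on their centre line; the grasp point (between the pads) lies 19 mm behind it; z points along the fingers, y is the line along which they close (so a half turn about z gives the same grasp; the last joint's range is limited). The gripper opens to 85 mm and grips with 20 to 120 N. Pads are 22 mm wide; open, the fingers measure 114 mm over their backs; the gripper's body (76 mm by 85 mm) begins 54 mm behind the grasp point. The pads swing forward as they close: fully open they stand 13 mm farther back than shut.
Start: joints at [-1.391, 0.521, -0.036, 1.599, 0.021, 1.021, -0.113], TCP at [0.155, 0.606, 0.231] pointing down, gripper open.
Joint ranges: [-2.91, 2.91], [-0.3, 2.13], [-1.5, 1.42], [0.17, 2.43], [-1.26, 4.41], [0.16, 1.93], [-2.52, 2.52]. Speed limits (rad/s): [1.89, 1.89, 2.39, 2.39, 3.01, 3.01, 3.01].

INTERFACE

Orientations are given as [roll, pitch, yaw] about the fixed x, y, z axes, in that order (R = Rz(yaw) Ry(pitch) Rx(roll)).
In Python, from workcell import observe, grab_frame, job_done gives the robot as it stands.
- The arm moves only by the tool move_arm, never from a script. Its argument "plan" is a list that holds one entry, the list of rows, each a list of 7 numbers: the shift along the tool's x, y, z each as a share of 0.02 m, from -1 to 1, then the turn, a rotation vector about the tool's x, y, z each as a share of 6 degrees, from -1 to 1, then the opening, from -1 (shut) to 1 (fully open). A call has exactly 10 rows; each row shifts and turns the commanded pose from where the row before left it, along the tool's axes as they then stand; what a row does not reach is not made up. A row lasts 1/10 s, in which the tool goes at most 50 mm and 8.59 degrees, less where a joint would pass 70% of its speed; a pose out of reach is approached as far as the arm can. A call with a number of a shift or a turn outside -1 to 1 is refused whole. A call with a gripper value outside its range is refused whole. The fingers move at their own pace and stop on an object; "grip_force" is the grip in N (left out, the last holds). Time passes only in rows, so rows that do not move let the fingers close, or fill a call up. It gives the time, the measured TCP pose, the force, the opening and the grip force at its end, in the units of the state.
- observe(): the state, without advancing time (a new reading comes with each control period).
- grab_frame(name): name is "side" or "top" or "wrist"; returns a dict with "color" (400x640x3 uint8, red, green, blue), "intrinsics" (3x3 intrinsics, pixels), "k1" (the pictures are not rectified: a ray, as slopes to the right and down, at radius r is drawn at 1 + k1 r^2 times it, then the intrinsics apply), "position" and "orientation" of the camera in the world; the wrist camera has in their place "tool_from_camera" (4x4, takes a point from camera to tool coordinates, whose origin is the TCP and whose axes are the flange's). Camera axes: x right, y down, z forward; pixel columns grow to the right and rows downward; lengths in m; the calibration is good to about 2 mm. A picture is of the moment at which its call begins: read the wrist's pose just before it. There is no depth.
- job_done(): hands the job in; it is judged then, once.
The state is a dict: "clock": time; "qpos": joint angles; "qd": joint speeds; "joint_efforts": joint torques, N m; "position": TCP position; "tool_rot": TCP orientation; "force": force on the tool from outside, world axes, zero at the start; "moment": the same for the moment, N m; "grip_width": finger opening in m; "finger_force": force on a finger pad.
Only numpy, scipy, OpenCV 4.12 (cv2) and the standard library are available. Lean on these libraries where they do the work, as an engineer would, in place of code of your own. Each camera call takes 0.05 s, during which the arm holds its last target. There are 200 camera calls.

TASK

Put the gauges away after the demonstration: lift every snap gauge up off its hook and stand it legs down in a slot of the gauge cabinet, and put every cylindrical setting master upright into a bore of the cabinet, all fully home, one to a place and in any order. When everything is in, push the cabinet door shut until it seats on its catch. Leave the drinks can, the wooden box and the sine plate where they are.

Things in the scene. Friction and masses are not known exactly. Their poses are not given: they have to be found in the camera images.
- cabinet: open-topped grey steel gauge cabinet, fixed, 210 mm deep (its x), 200 mm wide (its y); walls 5 mm thick, 110 mm high at the back (+x) and sides; the door is at its front (-x, towards the robot). Origin at the centre of its underside. A floor block, its top 44 mm above the table, has four round bores two by two and, just inside the door, two slots side by side
- bore0 (a point): centre of the flat bottom of one round bore in the cabinet's block: 54 mm in diameter (3 mm chamfer), 28 mm deep, bottom 16 mm above the table. Axes as the cabinet's
- bore1 (a point): centre of the flat bottom of one round bore in the cabinet's block: 54 mm in diameter (3 mm chamfer), 28 mm deep, bottom 16 mm above the table. Axes as the cabinet's
- bore2 (a point): centre of the flat bottom of one round bore in the cabinet's block: 54 mm in diameter (3 mm chamfer), 28 mm deep, bottom 16 mm above the table. Axes as the cabinet's
- bore3 (a point): centre of the flat bottom of one round bore in the cabinet's block: 54 mm in diameter (3 mm chamfer), 28 mm deep, bottom 16 mm above the table. Axes as the cabinet's
- slot0 (a point): centre of the flat bottom of one slot in the cabinet's block, just behind the door: 15 mm wide along the cabinet's x, 74 mm long along the cabinet's y, 28 mm deep, bottom 16 mm above the table. Axes as the cabinet's
- slot1 (a point): centre of the flat bottom of one slot in the cabinet's block, just behind the door: 15 mm wide along the cabinet's x, 74 mm long along the cabinet's y, 28 mm deep, bottom 16 mm above the table. Axes as the cabinet's
- door (a joint): opening angle of the cabinet door (rad): 0 = fully shut on its catch, grows as the free edge swings out towards the robot. A door that has only met the ball catch stands at about 0.1; it must be pushed past it (some 10 N) and then stays near 0
- door_hinge (a point): on the door's vertical hinge axis, at its top edge, 107 mm above the table, at the cabinet's front left (+y) corner. Turns with the door: y points from the free edge to the hinge, -x is the outward normal of the outer face. The door is 12 mm thick (hinge axis in mid thickness), 192 mm wide, from 7 to 107 mm above the table
- door_push (a point): point on the outer face of the door to push at: 125 mm from the hinge axis, 80 mm above the table. Axes as door_hinge
- stand: dark steel hook stand, fixed to the table: base 120 x 200 mm, one post, a cross bar along its y 196 mm up, and two round 8 mm hooks 110 mm apart that point to the stand's -x and end in a tip turned up by 8 mm. Origin on the table below the root of the hooks
- hook0 (a point): on top of a hook's bar (204 mm above the table), midway along it; the turned-up tip stands 24 mm further along the stand's -x, its top 8 mm higher. Axes as the stand's
- hook1 (a point): on top of a hook's bar (204 mm above the table), midway along it; the turned-up tip stands 24 mm further along the stand's -x, its top 8 mm higher. Axes as the stand's
- snap0: flat steel horseshoe snap gauge, 126 mm tall (z), 66 mm wide (y), 12 mm thick (x), 0.35 kg, hanging upright on a hook at the start; may be absent. Origin at the centre of its underside (ends of the two legs). A window 24 mm wide, 70 to 98 mm above the origin, hangs over the hook; above it a solid bar 44 mm wide, 98 to 126 mm up, to grip across the thickness
- snap1: flat steel horseshoe snap gauge, 126 mm tall (z), 66 mm wide (y), 12 mm thick (x), 0.35 kg, hanging upright on a hook at the start; may be absent. Origin at the centre of its underside (ends of the two legs). A window 24 mm wide, 70 to 98 mm above the origin, hangs over the hook; above it a solid bar 44 mm wide, 98 to 126 mm up, to grip across the thickness
- master0: plain cylindrical steel setting master, 46 mm in diameter, 60 mm tall, 0.4 kg, standing upright on the table; may be absent. Origin at the centre of its underside, z up its axis
- master1: plain cylindrical steel setting master, 46 mm in diameter, 60 mm tall, 0.4 kg, standing upright on the table; may be absent. Origin at the centre of its underside, z up its axis
- master2: plain cylindrical steel setting master, 46 mm in diameter, 60 mm tall, 0.4 kg, standing upright on the table; may be absent. Origin at the centre of its underside, z up its axis
- master3: plain cylindrical steel setting master, 46 mm in diameter, 60 mm tall, 0.4 kg, standing upright on the table; may be absent. Origin at the centre of its underside, z up its axis
- can: bystander: aluminium drinks can, 66 mm in diameter, 122 mm tall. Origin at the centre of its underside
- gaugebox: bystander: empty open wooden gauge box, 100 x 150 x 35 mm. Origin at the centre of its underside
- sineplate: bystander: steel sine plate, 140 x 100 x 53 mm, 2 kg. Origin at the centre of its underside
Not all that is in view belongs to the job. What is shaped like the master1 but black or green is not meant. Leave any orange look-alike of the snap1 alone.

How it is judged:
By the outcome, as a careful person would: the job done as asked, in the order asked, and still so for the second after the job is handed in, with the robot touching nothing.
Of master0, master1, master2, master3 only 3 to 4 are there at a start; the rules pass over those that are not, and their reading is None.
Of snap0, snap1 only 1 to 2 are there at a start; the rules pass over those that are not, and their reading is None.
At some moment in a run one of master0, master1, master2, master3 may be knocked a few centimetres aside while the robot is not near it.
It also fails if it takes over 210 s, if anything falls off the work surface, if the arm or the gripper's body presses on something with over 40 N, if the wrist force passes 120 N, or if a joint passes its speed limit or range.

## Working session

There is one attempt and no reset: what is moved stays moved. The work goes in short steps, Python scripts to look and compute and a tool call to move; the robot and the scene stay as the last step left them, time stands still between calls to the robot, and variables do not carry over. Pictures are saved under pics/ and viewed, at most 14 in all, crops included, and the job is handed in when it is done.

Besides the shell and the picture viewer there is one more tool, called after "Emit:" by a JSON object that holds its "op" and its "data". move_arm: Moves the arm, as the interface text tells. Shift numbers are shares of 0.02 m and turn numbers shares of 6 degrees, none past 1 either way. Its arguments: {"type":"object","properties":{"plan":{"type":"array"},"grip_force":{"type":"number"}},"required":["plan"]}

```bash
mkdir -p pics; ls; cat > a.py <<'E'
from workcell import observe, grab_frame
import cv2,pickle,numpy as np
s=observe();print({k:np.round(v,3).tolist() for k,v in s.items()})
for n in ["side","top"]:
    f=grab_frame(n);pickle.dump(f,open(n+"0.pkl","wb"))
    cv2.imwrite(f"pics/{n}0.png",f["color"][:,:,::-1]);print(n,{k:np.round(v,4).tolist() for k,v in f.items() if k!="color"})
f=grab_frame("wrist");print({k:np.round(v,4).tolist() for k,v in f.items() if k!="color"})
E
python3 a.py
```

```text
pics
{'clock': 0.0, 'qpos': [-1.391, 0.522, -0.036, 1.6, 0.021, 1.021, -0.113], 'qd': [-0.001, -0.002, -0.0, 0.002, -0.001, -0.001, 0.002], 'joint_efforts': [0.0, -92.712, 1.98, -36.993, 0.018, 0.008, 0.0], 'position': [0.154, 0.605, 0.231], 'tool_rot': [-3.14, 0.0, 2.892], 'force': [0.359, -0.401, 0.351], 'moment': [-0.021, -0.005, 0.02], 'finger_force': 0.0, 'grip_width': 0.085}
side {'intrinsics': [[360.8401, 0.0, 318.7455], [0.0, 360.8401, 200.8388], [0.0, 0.0, 1.0]], 'k1': 0.0124, 'position': [-0.1035, -0.6547, 0.8089], 'orientation': [-2.1801, 0.0113, -0.7949]}
top {'intrinsics': [[508.3633, 0.0, 315.9603], [0.0, 508.3633, 200.9993], [0.0, 0.0, 1.0]], 'k1': -0.0392, 'position': [0.2673, 0.0067, 1.8303], 'orientation': [-2.9756, 0.0016, -1.5429]}
{'intrinsics': [[324.1256, 0.0, 321.748], [0.0, 324.1256, 202.172], [0.0, 0.0, 1.0]], 'k1': -0.0237, 'tool_from_camera': [[-0.0013, -0.9467, -0.3221, 0.0821], [1.0, -0.001, -0.0012, 0.0004], [0.0008, -0.3221, 0.9467, -0.1424], [0.0, 0.0, 0.0, 1.0]]}
```

View pics/side0.png

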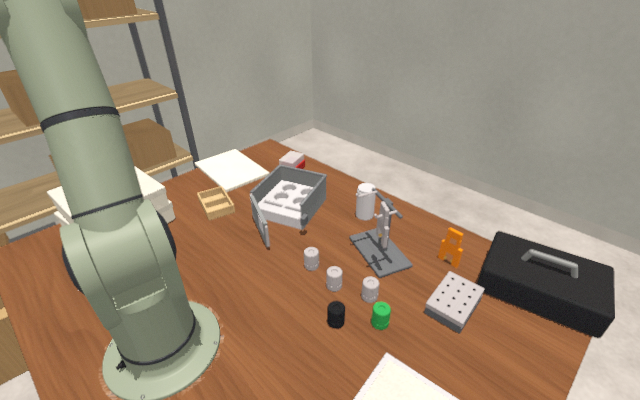

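View pics/top0.png

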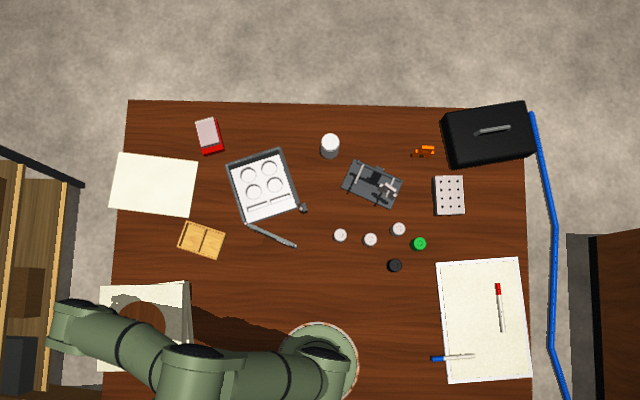

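```bash
cat > h.py <<'E'
import numpy as np,cv2,pickle
from scipy.spatial.transform import Rotation as R
from workcell import observe, grab_frame
def pose(f,s=None):
    if "position" in f: return R.from_euler("xyz",f["orientation"]).as_matrix(),np.array(f["position"])
    T=np.array(f["tool_from_camera"]);Rt=R.from_euler("xyz",s["tool_rot"]).as_matrix()
    return Rt@T[:3,:3],Rt@T[:3,3]+s["position"]
def ray(f,uv,s=None):
    C,p=pose(f,s);d=cv2.undistortPoints(np.array(uv,float).reshape(-1,1,2),f["intrinsics"],np.array([f["k1"],0,0,0.]))[:,0]
    return p,np.c_[d,np.ones(len(d))]@C.T
def plane(f,uv,z,s=None):
    p,d=ray(f,uv,s);return p+d*((z-p[2])/d[:,2])[:,None]
def proj(f,P,s=None):
    C,p=pose(f,s);c=(np.atleast_2d(P)-p)@C
    return cv2.projectPoints(c,np.zeros(3),np.zeros(3),f["intrinsics"],np.array([f["k1"],0,0,0.]))[0][:,0]
def tri(f1,u1,f2,u2,s1=None,s2=None):
    p1,d1=ray(f1,[u1],s1);p2,d2=ray(f2,[u2],s2);d1,d2=d1[0],d2[0]
    t=np.linalg.lstsq(np.c_[d1,-d2],p2-p1,rcond=None)[0]
    a,b=p1+d1*t[0],p2+d2*t[1];return (a+b)/2,np.linalg.norm(a-b)
E
python3 - <<'E'
import pickle,cv2,numpy as np
t=pickle.load(open('top0.pkl','rb'))['color'][:,:,::-1];s=pickle.load(open('side0.pkl','rb'))['color'][:,:,::-1]
cv2.imwrite('pics/t1.png',cv2.resize(t[130:280,215:415],None,fx=4,fy=4,interpolation=cv2.INTER_CUBIC))
cv2.imwrite('pics/s1.png',cv2.resize(s[155:305,240:440],None,fx=4,fy=4,interpolation=cv2.INTER_CUBIC))
E
```

```text
(no output)
```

View pics/t1.png

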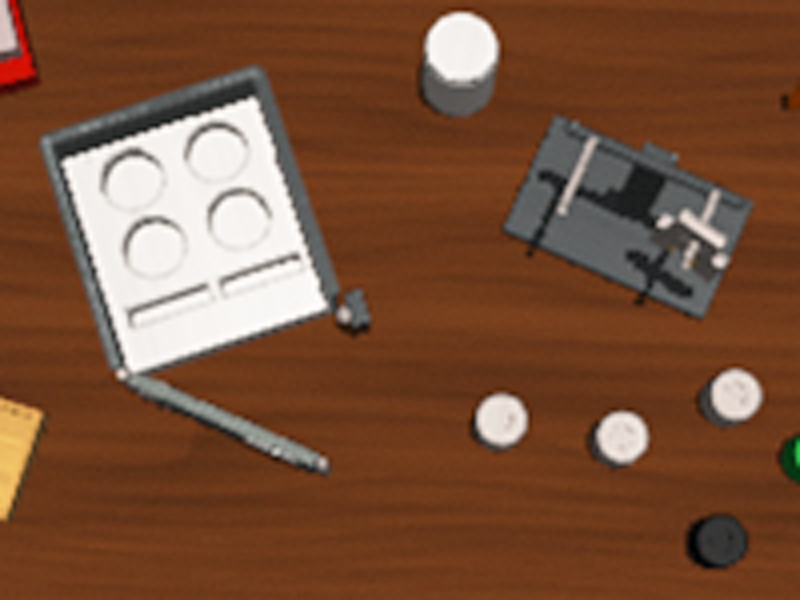

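View pics/s1.png

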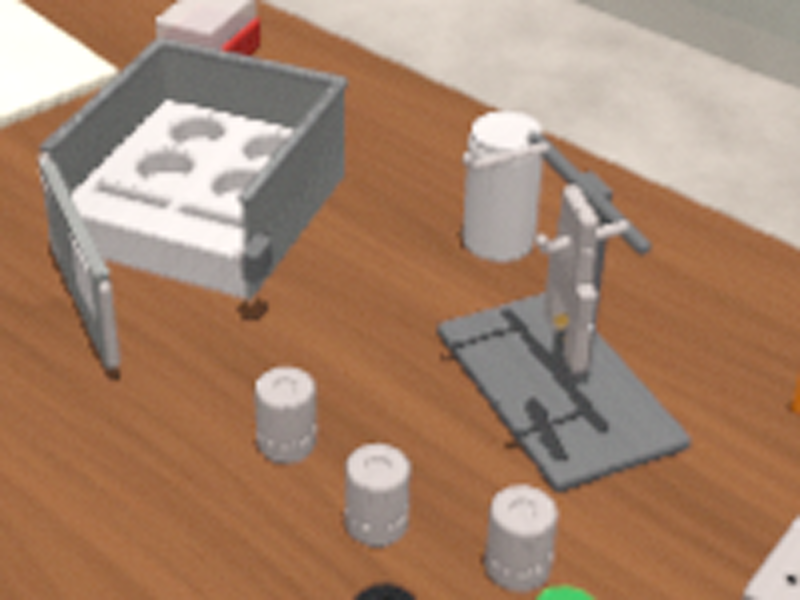

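Seen in the crops (x4, origin at top (215,130) / side (240,155)). There are three grey masters, at top-crop (500,420), (620,437) and (735,395). One snap hangs on the right hook at about (702,228), and the left hook is empty. The door is open at about (225,420), with the hinge at (125,375). The bores and slots are clearly visible.

```bash
cat > m.py <<'E'
from h import *
t=pickle.load(open('top0.pkl','rb'));s=pickle.load(open('side0.pkl','rb'))
c=lambda *a:[(u/4+215-.375,v/4+130-.375) for u,v in a]
b=plane(t,c((133,181),(217,153),(155,248),(240,219)),.044);print('bores',b.round(4).tolist(),np.linalg.norm(b-b[[1,3,0,2]],axis=1).round(3))
sl=plane(t,c((128,312),(210,290),(222,287),(301,257)),.044);print('slot ends',sl.round(4).tolist())
rim=plane(t,c((45,138),(261,70),(338,308),(118,377)),.11);print('rim',rim.round(4).tolist(),np.linalg.norm(rim-np.roll(rim,-1,0),axis=1).round(3))
cen=rim.mean(0);x=(rim[0]+rim[1]-rim[2]-rim[3]);print('cab',cen,'yaw',np.degrees(np.arctan2(x[1],x[0])))
x=b[0]+b[1]-b[2]-b[3];y=b[0]+b[2]-b[1]-b[3];print('yaw bores',np.degrees(np.arctan2(x[1],x[0])),np.degrees(np.arctan2(-y[0],y[1])))
d=plane(t,c((125,375),(325,465)),.107);print('door',d.round(4).tolist())
# masters: bright top face
im=cv2.cvtColor(t['color'],cv2.COLOR_RGB2HSV);m=((im[...,1]<40)&(im[...,2]>200)).astype(np.uint8)
n,l,st,ce=cv2.connectedComponentsWithStats(m)
for i in range(1,n):
    if 325<ce[i][0]<410 and 180<ce[i][1]<250: print(ce[i].round(1),st[i][4],plane(t,[ce[i]],.06)[0].round(4))
print('snap',plane(t,c((702,228),(683,212),(722,243)),.232).round(4).tolist(),'lhook tip,root',plane(t,c((563,210),(595,140)),.208).round(4).tolist())
print(plane(t,c((688,262),(712,192)),.208).round(4).tolist())
S=lambda u,v:(u/4+240-.375,v/4+155-.375); T=lambda u,v:c((u,v))[0]
print('m0',tri(t,T(500,419),s,S(286,384)),tri(t,T(702,228),s,S(580,203)))
E
python3 m.py
```

```text
bores [[0.6549, 0.2655, 0.044], [0.6827, 0.1911, 0.044], [0.5942, 0.2427, 0.044], [0.6227, 0.1678, 0.044]] [0.079 0.064 0.065 0.08 ]
slot ends [[0.5357, 0.264, 0.044], [0.5575, 0.1919, 0.044], [0.5605, 0.1813, 0.044], [0.5896, 0.1119, 0.044]]
rim [[0.6767, 0.3346, 0.11], [0.7428, 0.149, 0.11], [0.5342, 0.0747, 0.11], [0.4695, 0.2602, 0.11]] [0.197 0.221 0.196 0.22 ]
cab [0.60581782 0.20462379 0.11      ] yaw 19.683168610863227
yaw bores 20.87970189323581 20.661108196728204
door [[0.4718, 0.2547, 0.107], [0.3999, 0.0813, 0.107]]
[391.5 182.5] 4 [ 0.6378 -0.2487  0.06  ]
[355. 182.] 1 [ 0.636  -0.1188  0.06  ]
[390.4 187.1] 26 [ 0.621  -0.2447  0.06  ]
[381.  184.8] 4 [ 0.6286 -0.2113  0.06  ]
[388. 191.] 1 [ 0.6067 -0.2363  0.06  ]
[387. 193.] 1 [ 0.5994 -0.2328  0.06  ]
[394.5 194.5] 4 [ 0.5948 -0.2594  0.06  ]
[398.5 228.1] 102 [ 0.4755 -0.2738  0.06  ]
[340.  234.5] 104 [ 0.4476 -0.0692  0.06  ]
[370.2 238.8] 103 [ 0.4352 -0.1748  0.06  ]
snap [[0.5882, -0.2195, 0.232], [0.6009, -0.2042, 0.232], [0.5764, -0.2355, 0.232]] lhook tip,root [[0.6048, -0.1096, 0.208], [0.664, -0.1349, 0.208]]
[[0.5646, -0.2116, 0.208], [0.6232, -0.2309, 0.208]]
m0 (array([ 0.44810001, -0.06838039,  0.06510662]), np.float64(0.001903414639380459)) (array([ 0.58756656, -0.21898333,  0.23470066]), np.float64(0.0002646190063867979))
```

Emit:
{"op": "move_arm", "data": {"plan": [[[-0.99, -0.75, -0.18, 0, 0, 0, 1], [-0.99, -0.75, -0.18, 0, 0, 0, 1], [-0.99, -0.75, -0.18, 0, 0, 0, 1], [-0.99, -0.75, -0.18, 0, 0, 0, 1], [-0.99, -0.75, -0.18, 0, 0, 0, 1], [-0.99, -0.75, -0.18, 0, 0, 0, 1], [-0.99, -0.75, -0.18, 0, 0, 0, 1], [-0.99, -0.75, -0.18, 0, 0, 0, 1], [-0.99, -0.75, -0.18, 0, 0, 0, 1], [-0.99, -0.75, -0.18, 0, 0, 0, 1]]]}}

```text
clock: 1.15
position: [0.3098, 0.4104, 0.2674]
tool_rot: [-3.141, -0.0, 2.892]
force: [0.2, -0.1, 0.5]
grip_width: 0.0854
finger_force: 0.0
```

Emit:
{"op": "move_arm", "data": {"plan": [[[-0.99, -0.75, -0.18, 0, 0, 0, 1], [-0.99, -0.75, -0.18, 0, 0, 0, 1], [-0.99, -0.75, -0.18, 0, 0, 0, 1], [-0.99, -0.75, -0.18, 0, 0, 0, 1], [-0.99, -0.75, -0.18, 0, 0, 0, 1], [-0.99, -0.75, -0.18, 0, 0, 0, 1], [-0.99, -0.75, -0.18, 0, 0, 0, 1], [-0.99, -0.75, -0.18, 0, 0, 0, 1], [-0.99, -0.75, -0.18, 0, 0, 0, 1], [-0.99, -0.75, -0.18, 0, 0, 0, 1]]]}}

```text
clock: 2.15
position: [0.4645, 0.2161, 0.3034]
tool_rot: [-3.141, -0.0, 2.892]
force: [0.5, 0.7, 0.9]
grip_width: 0.0855
finger_force: 0.0
```

Emit:
{"op": "move_arm", "data": {"plan": [[[0, 0, 0, 0, 0, -1, 1], [0, 0, 0, 0, 0, -1, 1], [0, 0, 0, 0, 0, -1, 1], [0, 0, 0, 0, 0, -1, 1], [0, 0, 0, 0, 0, -1, 1], [0, 0, 0, 0, 0, -0.77, 1], [0, 0, 0, 0, 0, 0, 1], [0, 0, 0, 0, 0, 0, 1], [0, 0, 0, 0, 0, 0, 1], [0, 0, 0, 0, 0, 0, 1]]]}}

```text
clock: 3.15
position: [0.464, 0.217, 0.3033]
tool_rot: [-3.142, -0.0, -2.788]
force: [0.9, -0.2, -0.7]
grip_width: 0.0857
finger_force: 0.0
```

```bash
cat > w.py <<'E'
import sys
from h import *
n=sys.argv[1];s=observe();f=grab_frame("wrist");pickle.dump((f,s),open(n+".pkl","wb"))
cv2.imwrite(f"pics/{n}.png",f["color"][:,:,::-1]);print(np.round(s["position"],4),np.degrees(s["tool_rot"]).round(2),np.round(s["qpos"],2))
E
python3 w.py w1
```

```text
[0.464  0.217  0.3033] [-180.     -0.   -159.76] [-0.59  0.27  0.05  1.8  -0.01  1.07  1.38]
```

View pics/w1.png

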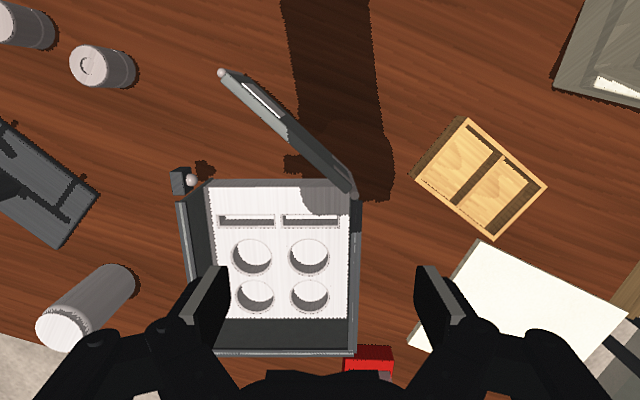

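```bash
cat > m2.py <<'E'
from h import *
f,s=pickle.load(open('w1.pkl','rb'));t=pickle.load(open('top0.pkl','rb'))
g=cv2.cvtColor(f["color"],cv2.COLOR_RGB2GRAY)
roi=g[185:322,205:350]
cv2.imwrite('pics/w1z.png',cv2.resize(roi,None,fx=4,fy=4,interpolation=cv2.INTER_CUBIC))
p=plane(f,[(252,257),(309,256),(255.5,297),(309,297)],.044,s);print(p.round(4).tolist())
q=plane(f,[(246.5,221.5),(311,221.5)],.044,s);print(q.round(4).tolist())
for P in [[.4475,-.069,.06]]: print(proj(f,P,s), plane(f,[(88,66)],.06,s))
E
python3 m2.py
```

```text
[[0.6244, 0.172, 0.044], [0.5955, 0.2459, 0.044], [0.6858, 0.195, 0.044], [0.6587, 0.2682, 0.044]]
[[0.5757, 0.1502, 0.044], [0.5459, 0.2313, 0.044]]
[[86.41496437 63.55138508]] [[ 0.44947704 -0.06693979  0.06      ]]
```

View pics/w1z.png

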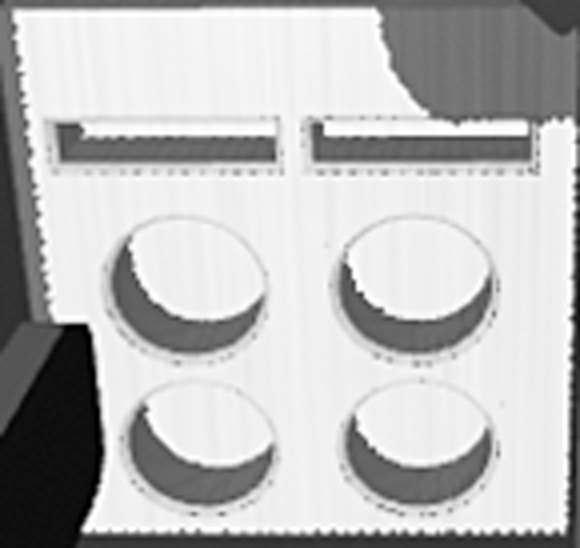

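The zoom (x4, origin (205,185)) shows the chamfer ellipses centred at (186,290), (414,290), (200,448) and (419,448). The slots are at (164,145) and (420,145).

```bash
cat > m3.py <<'E'
from h import *
f,s=pickle.load(open('w1.pkl','rb'));t=pickle.load(open('top0.pkl','rb'))
z=np.array([(186,290),(414,290),(200,448),(419,448),(164,145),(420,145)])/4+[205-.375,185-.375]
p=plane(f,z,.044,s)[:,:2]
tb=np.array([[.6227,.1678],[.5942,.2427],[.6827,.1911],[.6549,.2655],[.575,.1466],[.5466,.228]])
print(p.round(4).tolist(),(tb-p).round(4).tolist())
m=(p+tb)/2
# rigid model fit: bores (±a,...) symmetric, average
for q in (p,tb):
    y=(q[1]-q[0]+q[3]-q[2]+q[5]-q[4]);yaw=np.degrees(np.arctan2(-y[0],y[1]));x=q[2]+q[3]-q[0]-q[1];print(yaw,np.degrees(np.arctan2(x[1],x[0])))
    c=np.cos(np.radians(20.3));n=np.sin(np.radians(20.3));print(((q-q[:4].mean(0))@np.array([[c,-n],[n,c]])).round(4).tolist(),q[:4].mean(0))
E
python3 m3.py
```

```text
[[0.6251, 0.1709], [0.5976, 0.2454], [0.6856, 0.1936], [0.6579, 0.2685], [0.5752, 0.1489], [0.5457, 0.2292]] [[-0.0024, -0.0031], [-0.0034, -0.0027], [-0.0029, -0.0025], [-0.003, -0.003], [-0.0002, -0.0023], [0.0009, -0.0012]]
20.243425278470944 20.762952183009443
[[-0.0323, -0.0399], [-0.0323, 0.0394], [0.0323, -0.0397], [0.0323, 0.0402], [-0.0867, -0.0433], [-0.0866, 0.0423]] [0.64154245 0.21960182]
20.160381269151628 20.90379140048234
[[-0.0319, -0.0404], [-0.0327, 0.0397], [0.0324, -0.0394], [0.0322, 0.0401], [-0.084, -0.0437], [-0.0824, 0.0425]] [0.638625 0.216775]
```

Emit:
{"op": "move_arm", "data": {"plan": [[[0.283, -0.655, 0.383, 0, 0, 0, 1], [0.283, -0.655, 0.383, 0, 0, 0, 1], [0.283, -0.655, 0.383, 0, 0, 0, 1], [0.283, -0.655, 0.383, 0, 0, 0, 1], [0.283, -0.655, 0.383, 0, 0, 0, 1], [0.283, -0.655, 0.383, 0, 0, 0, 1], [0.283, -0.655, 0.383, 0, 0, 0, 1], [0.283, -0.655, 0.383, 0, 0, 0, 1], [0.283, -0.655, 0.383, 0, 0, 0, 1], [0.283, -0.655, 0.383, 0, 0, 0, 1]]]}}

```text
clock: 4.2
position: [0.4563, 0.0732, 0.2261]
tool_rot: [-3.142, 0.0, -2.787]
force: [0.5, -0.2, 0.6]
grip_width: 0.0853
finger_force: 0.0
```

Emit:
{"op": "move_arm", "data": {"plan": [[[0.283, -0.655, 0.383, 0, 0, 0, 1], [0.283, -0.655, 0.383, 0, 0, 0, 1], [0.283, -0.655, 0.383, 0, 0, 0, 1], [0.283, -0.655, 0.383, 0, 0, 0, 1], [0.283, -0.655, 0.383, 0, 0, 0, 1], [0.283, -0.655, 0.383, 0, 0, 0, 1], [0.283, -0.655, 0.383, 0, 0, 0, 1], [0.283, -0.655, 0.383, 0, 0, 0, 1], [0.283, -0.655, 0.383, 0, 0, 0, 1], [0.283, -0.655, 0.383, 0, 0, 0, 1]]]}}

```text
clock: 5.2
position: [0.4484, -0.0693, 0.1495]
tool_rot: [-3.141, -0.0, -2.787]
force: [0.3, -0.3, -0.1]
grip_width: 0.085
finger_force: 0.0
```

```bash
python3 w.py w2
```

```text
[ 0.4484 -0.0693  0.1495] [-179.99   -0.   -159.71] [-0.09  0.38  0.13  2.12 -0.08  0.64  2.03]
```

View pics/w2.png

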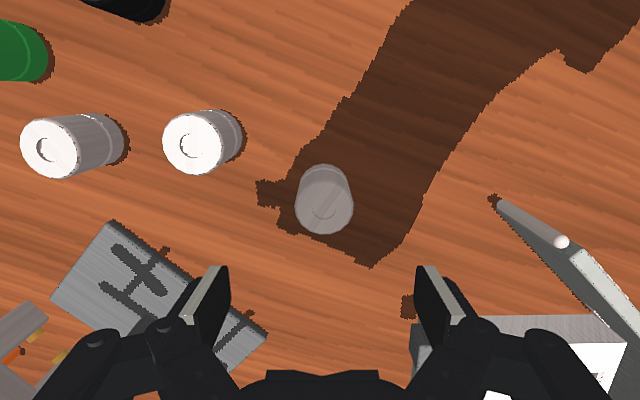

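The near master's top face is centred at about (324,206), in the arm's shadow. The other two are at (194,144) and (49,148), with the fingers at the lower left and right.

```bash
python3 - <<'E'
from h import *
f,s=pickle.load(open('w2.pkl','rb'))
print(plane(f,[(324,206),(195,144),(49,147.5)],.06,s).round(4))
print(plane(f,[(295,206),(353,206)],.06,s).round(4))
E
```

```text
[[ 0.4479 -0.0681  0.06  ]
 [ 0.4357 -0.1711  0.06  ]
 [ 0.4748 -0.2715  0.06  ]]
[[ 0.4555 -0.0888  0.06  ]
 [ 0.4403 -0.0474  0.06  ]]
```

Emit:
{"op": "move_arm", "data": {"plan": [[[0, 0.06, 0.75, 0, 0, 0, 1], [0, 0, 0.75, 0, 0, 0, 1], [0, 0, 0.75, 0, 0, 0, 1], [0, 0, 0.75, 0, 0, 0, 1], [0, 0, 0.75, 0, 0, 0, 1], [0, 0, 0.75, 0, 0, 0, 1], [0, 0, 0.75, 0, 0, 0, 1], [0, 0, 0.68, 0, 0, 0, 1], [0, 0, 0, 0, 0, 0, 1], [0, 0, 0, 0, 0, 0, -1]]], "grip_force": 50}}

```text
clock: 6.25
position: [0.4482, -0.0672, 0.0317]
tool_rot: [3.142, -0.0, -2.787]
force: [0.2, -0.6, 1.2]
grip_width: 0.0733
finger_force: 0.0
```

Emit:
{"op": "move_arm", "data": {"plan": [[[0, 0, 0, 0, 0, 0, -1], [0, 0, 0, 0, 0, 0, -1], [0, 0, 0, 0, 0, 0, -1], [0, 0, 0, 0, 0, 0, -1], [0, 0, 0, 0, 0, 0, -1], [0, 0, 0, 0, 0, 0, -1], [0, 0, 0, 0, 0, 0, -1], [0, 0, 0, 0, 0, 0, -1], [0, 0, 0, 0, 0, 0, -1], [0, 0, 0, 0, 0, 0, -1]]]}}

```text
clock: 7.25
position: [0.4488, -0.0669, 0.0323]
tool_rot: [-3.141, 0.001, -2.787]
force: [-2.0, -0.1, 11.8]
grip_width: 0.0451
finger_force: 49.2
```

Emit:
{"op": "move_arm", "data": {"plan": [[[0, 0, -0.9, 0, 0, 0, -1], [0, 0, -0.9, 0, 0, 0, -1], [0, 0, -0.9, 0, 0, 0, -1], [0, 0, -0.9, 0, 0, 0, -1], [0, 0, -0.9, 0, 0, 0, -1], [0, 0, -0.9, 0, 0, 0, -1], [0, 0, -0.9, 0, 0, 0, -1], [-0.86, 0.67, -0.9, 0, 0, 0, -1], [-0.86, 0.67, 0, 0, 0, 0, -1], [-0.86, 0.67, 0, 0, 0, 0, -1]]]}}

```text
clock: 8.25
position: [0.4833, -0.0105, 0.1764]
tool_rot: [-3.141, 0.001, -2.787]
force: [0.3, 0.1, -5.0]
grip_width: 0.0446
finger_force: 53.1
```

Emit:
{"op": "move_arm", "data": {"plan": [[[-0.86, 0.67, 0, 0, 0, 0, -1], [-0.86, 0.67, 0, 0, 0, 0, -1], [-0.86, 0.67, 0, 0, 0, 0, -1], [-0.86, 0.67, 0, 0, 0, 0, -1], [-0.86, 0.67, 0, 0, 0, 0, -1], [-0.86, 0.67, 0, 0, 0, 0, -1], [-0.86, 0.67, 0, 0, 0, 0, -1], [-0.86, 0.67, 0, 0, 0, 0, -1], [-0.86, 0.67, 0, 0, 0, 0, -1], [-0.86, 0.67, 0, 0, 0, 0, -1]]]}}

```text
clock: 9.25
position: [0.5977, 0.1748, 0.1757]
tool_rot: [-3.142, -0.0, -2.787]
force: [0.1, -0.4, -3.7]
grip_width: 0.0444
finger_force: 53.1
```

```bash
cat > go.py <<'E'
# go.py x y z yaw_deg : remaining displacement in tool units, turn about tool z units
import sys
from h import *
s=observe();Rt=R.from_euler("xyz",s["tool_rot"]);d=Rt.inv().apply(np.array(list(map(float,sys.argv[1:4])))-s["position"])/.02
w=(Rt.inv()*R.from_euler("xyz",[180,0,float(sys.argv[4])],degrees=True)).as_rotvec(degrees=True)/6
print("shift",d.round(3),"turn",w.round(3),"clock",round(float(s["clock"]),2),"pos",np.round(s["position"],4),"q7",np.round(s["qpos"],2)[[0,6]])
E
python3 go.py .6568 .2676 .175 -159.6
```

```text
shift [-4.382  3.326  0.032] turn [-0.    -0.003 -0.014] clock 9.25 pos [0.5977 0.1748 0.1757] q7 [-0.46  1.62]
```

Emit:
{"op": "move_arm", "data": {"plan": [[[-0.876, 0.665, 0, 0, 0, 0, -1], [-0.876, 0.665, 0, 0, 0, 0, -1], [-0.876, 0.665, 0, 0, 0, 0, -1], [-0.876, 0.665, 0, 0, 0, 0, -1], [-0.876, 0.665, 0, 0, 0, 0, -1], [0, 0, 0.9, 0, 0, 0, -1], [0, 0, 0.9, 0, 0, 0, -1], [0, 0, 0.9, 0, 0, 0, -1], [0, 0, 0.9, 0, 0, 0, -1], [0, 0, 0.7, 0, 0, 0, -1]]]}}

```text
clock: 10.25
position: [0.6562, 0.2666, 0.0884]
tool_rot: [-3.141, -0.001, -2.787]
force: [1.1, 0.8, -3.9]
grip_width: 0.0442
finger_force: 53.1
```

Emit:
{"op": "move_arm", "data": {"plan": [[[0, 0, 0.2, 0, 0, 0, -1], [0, 0, 0.2, 0, 0, 0, -1], [0, 0, 0.2, 0, 0, 0, -1], [0, 0, 0.2, 0, 0, 0, -1], [0, 0, 0.1, 0, 0, 0, -1], [0, 0, 0, 0, 0, 0, -1], [0, 0, 0, 0, 0, 0, -1], [0, 0, 0, 0, 0, 0, -1], [0, 0, 0, 0, 0, 0, -1], [0, 0, 0, 0, 0, 0, -1]]]}}

```text
clock: 11.25
position: [0.6568, 0.2668, 0.0716]
tool_rot: [-3.142, 0.0, -2.787]
force: [-0.1, -0.7, -3.9]
grip_width: 0.0451
finger_force: 53.0
```

Emit:
{"op": "move_arm", "data": {"plan": [[[0, 0, 0.2, 0, 0, 0, -1], [0, 0, 0.2, 0, 0, 0, -1], [0, 0, 0.2, 0, 0, 0, -1], [0, 0, 0.2, 0, 0, 0, -1], [0, 0, 0.2, 0, 0, 0, -1], [0, 0, 0.12, 0, 0, 0, -1], [0, 0, 0, 0, 0, 0, -1], [0, 0, 0, 0, 0, 0, -1], [0, 0, 0, 0, 0, 0, -1], [0, 0, 0, 0, 0, 0, -1]]]}}

```text
clock: 12.25
position: [0.6569, 0.2666, 0.0492]
tool_rot: [-3.141, 0.0, -2.787]
force: [1.5, -4.0, -4.7]
grip_width: 0.0453
finger_force: 53.2
```

Emit:
{"op": "move_arm", "data": {"plan": [[[0, 0, 0, 0, 0, 0, 0.35], [0, 0, 0, 0, 0, 0, 0.35], [0, 0, 0, 0, 0, 0, 0.35], [0, 0, -0.5, 0, 0, 0, 0.35], [0, 0, -1, 0, 0, 0, 0.35], [0, 0, -1, 0, 0, 0, 0.35], [0, 0, -1, 0, 0, 0, 0.35], [0, 0, -1, 0, 0, 0, 0.35], [0, 0, -1, 0, 0, 0, 0.35], [0, 0, -1, 0, 0, 0, 0.35]]]}}

```text
clock: 13.25
position: [0.6567, 0.2676, 0.1805]
tool_rot: [3.141, 0.001, -2.787]
force: [-0.6, -0.7, 0.3]
grip_width: 0.0579
finger_force: 0.0
```

Emit:
{"op": "move_arm", "data": {"plan": [[[0.9, -0.835, 0, 0, 0, 0, 1], [0.9, -0.835, 0, 0, 0, 0, 1], [0.9, -0.835, 0, 0, 0, 0, 1], [0.9, -0.835, 0, 0, 0, 0, 1], [0.9, -0.835, 0, 0, 0, 0, 1], [0.9, -0.835, 0, 0, 0, 0, 1], [0.9, -0.835, 0, 0, 0, 0, 1], [0.9, -0.835, 0, 0, 0, 0, 1], [0.9, -0.835, 0, 0, 0, 0, 1], [0.9, -0.835, 0, 0, 0, 0, 1]]]}}

```text
clock: 14.25
position: [0.5457, 0.0475, 0.1797]
tool_rot: [3.141, 0.001, -2.787]
force: [0.3, -0.3, -1.1]
grip_width: 0.0857
finger_force: 0.0
```

Emit:
{"op": "move_arm", "data": {"plan": [[[0.9, -0.835, 0.15, 0, 0, 0, 1], [0.9, -0.835, 0.15, 0, 0, 0, 1], [0.9, -0.835, 0.15, 0, 0, 0, 1], [0.9, -0.835, 0.15, 0, 0, 0, 1], [0.9, -0.835, 0.15, 0, 0, 0, 1], [0.9, -0.835, 0.15, 0, 0, 0, 1], [0.9, -0.835, 0.15, 0, 0, 0, 1], [0.9, -0.835, 0.15, 0, 0, 0, 1], [0.9, -0.835, 0.15, 0, 0, 0, 1], [0.9, -0.835, 0.15, 0, 0, 0, 1]]]}}

```text
clock: 15.25
position: [0.4351, -0.1718, 0.1495]
tool_rot: [-3.141, 0.001, -2.787]
force: [0.2, -0.2, -0.8]
grip_width: 0.0855
finger_force: 0.0
```

```bash
cat > fm.py <<'E'
# find bright/grey master tops near expectation in a wrist view by low-saturation blobs + circle rectified on z=.06
import sys
from h import *
n=sys.argv[1];ex=np.array(list(map(float,sys.argv[2:4])))
s=observe();f=grab_frame("wrist");pickle.dump((f,s),open(n+".pkl","wb"));cv2.imwrite(f"pics/{n}.png",f["color"][:,:,::-1])
# rectify plane z=.06 at 0.5 mm/px, 200 mm window around expectation
k=400;yy,xx=np.mgrid[0:k,0:k];P=np.c_[ex[0]-(yy.ravel()-k/2)*5e-4,ex[1]-(xx.ravel()-k/2)*5e-4,np.full(k*k,.06)]
uv=proj(f,P,s).astype(np.float32).reshape(k,k,2);im=cv2.remap(f["color"],uv[...,0],uv[...,1],cv2.INTER_LINEAR)
cv2.imwrite(f"pics/{n}r.png",im[:,:,::-1])
hsv=cv2.cvtColor(im,cv2.COLOR_RGB2HSV);g=cv2.GaussianBlur(np.where(hsv[...,1]<70,hsv[...,2],0).astype(np.uint8),(5,5),1)
c=cv2.HoughCircles(g,cv2.HOUGH_GRADIENT,1,60,param1=100,param2=12,minRadius=42,maxRadius=50)
for u,v,r in (c[0][:4] if c is not None else []): print(round(ex[0]-(v-k/2)*5e-4,4),round(ex[1]-(u-k/2)*5e-4,4),"r",r*.5)
E
python3 fm.py w3 .4357 -.171; python3 go.py .4357 -.171 .15 -159.6
```

```text
0.436 -0.1733 r 22.95
0.3479 -0.2618 r 22.4
0.4615 -0.2663 r 24.0
shift [-0.198  0.149 -0.039] turn [-0.011 -0.002 -0.043] clock 15.3 pos [ 0.433  -0.1752  0.1492] q7 [0.14 2.27]
```

View pics/w3.png

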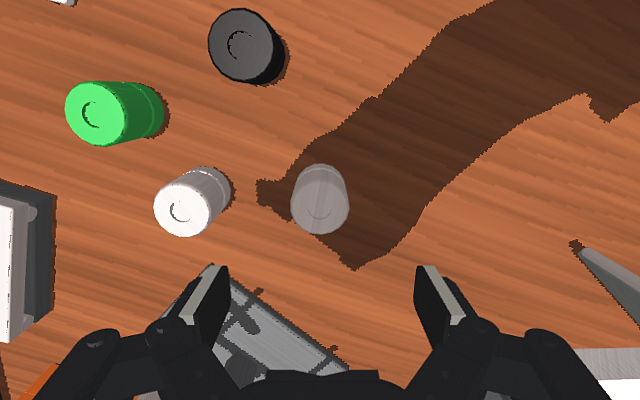

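Emit:
{"op": "move_arm", "data": {"plan": [[[-0.1, 0, 0.4, 0, 0, -0.04, 1], [-0.07, 0, 0.75, 0, 0, 0, 1], [0, 0, 0.75, 0, 0, 0, 1], [0, 0, 0.75, 0, 0, 0, 1], [0, 0, 0.75, 0, 0, 0, 1], [0, 0, 0.75, 0, 0, 0, 1], [0, 0, 0.75, 0, 0, 0, 1], [0, 0, 0.75, 0, 0, 0, 1], [0, 0, 0.25, 0, 0, 0, 1], [0, 0, 0, 0, 0, 0, 1]]]}}

```text
clock: 16.3
position: [0.4384, -0.1694, 0.0307]
tool_rot: [3.141, -0.0, -2.782]
force: [-0.5, 0.5, -0.1]
grip_width: 0.0853
finger_force: 0.0
```

Emit:
{"op": "move_arm", "data": {"plan": [[[0, 0, 0, 0, 0, 0, -1], [0, 0, 0, 0, 0, 0, -1], [0, 0, 0, 0, 0, 0, -1], [0, 0, 0, 0, 0, 0, -1], [0, 0, 0, 0, 0, 0, -1], [0, 0, 0, 0, 0, 0, -1], [0, 0, 0, 0, 0, 0, -1], [0, 0, 0, 0, 0, 0, -1], [0, 0, 0, 0, 0, 0, -1], [0, 0, 0, 0, 0, 0, -1]]]}}

```text
clock: 17.3
position: [0.4388, -0.1704, 0.0319]
tool_rot: [-3.141, 0.001, -2.783]
force: [-0.5, 0.1, 12.5]
grip_width: 0.0449
finger_force: 49.1
```

```bash
python3 go.py .436 -.1738 .031 -159.6; python3 - <<'E'
from h import *
f,s=pickle.load(open('w3.pkl','rb'));print(s["position"],plane(f,[(320,205),(182,209)],.06,s).round(4))
E
```

```text
shift [ 0.191 -0.112  0.047] turn [-0.009  0.013  0.022] clock 17.3 pos [ 0.4388 -0.1704  0.0319] q7 [0.18 2.3 ]
[ 0.43512162 -0.17182358  0.14954744] [[ 0.435  -0.1738  0.06  ]
 [ 0.4747 -0.2717  0.06  ]]
```

Emit:
{"op": "move_arm", "data": {"plan": [[[0, 0, -0.9, 0, 0, 0, -1], [0, 0, -0.9, 0, 0, 0, -1], [0, 0, -0.9, 0, 0, 0, -1], [0, 0, -0.9, 0, 0, 0, -1], [0, 0, -0.9, 0, 0, 0, -1], [0, 0, -0.9, 0, 0, 0, -1], [0, 0, -0.9, 0, 0, 0, -1], [0, 0, -0.9, 0, 0, 0, -1], [0, 0, 0, 0, 0, 0, -1], [0, 0, 0, 0, 0, 0, -1]]]}}

```text
clock: 18.3
position: [0.4381, -0.17, 0.1749]
tool_rot: [-3.141, 0.0, -2.783]
force: [-0.2, -0.8, -4.5]
grip_width: 0.0447
finger_force: 53.0
```

```bash
python3 go.py .6885 .194 .175 -159.6; python3 w.py w4; cp w4.pkl x.pkl
```

```text
shift [-1.8114e+01  1.2644e+01 -2.0000e-03] turn [-0.001  0.003  0.026] clock 18.3 pos [ 0.4381 -0.17    0.1749] q7 [0.12 2.26]
[ 0.4381 -0.17    0.1749] [-1.7999e+02  2.0000e-02 -1.5944e+02] [ 0.12  0.36  0.16  2.06 -0.08  0.72  2.26]
```

View pics/w4.png

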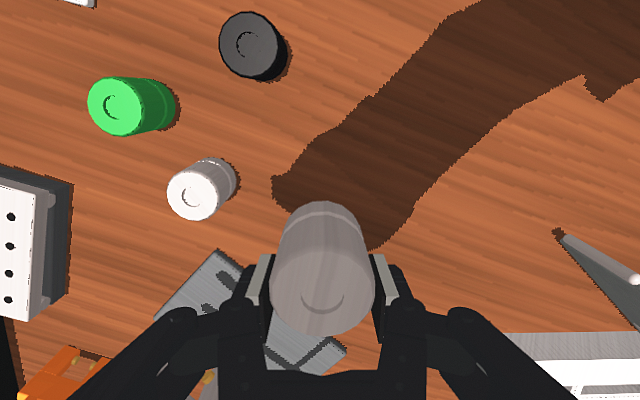

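The master is held upright between the pads, with its top face centred at about (323,284). I check its offset from the TCP.

```bash
python3 - <<'E'
from h import *
f,s=pickle.load(open('x.pkl','rb'));Rt=R.from_euler("xyz",s["tool_rot"])
for uv in [(323,284),(323,235),(323,334),(272,284),(374,284)]: print(Rt.inv().apply(plane(f,[uv],s["position"][2]+.028,s)[0]-s["position"]).round(4))
E
```

```text
[ 0.0078  0.0001 -0.028 ]
[ 0.0297  0.0001 -0.028 ]
[-0.0174  0.0001 -0.028 ]
[ 0.0078 -0.0207 -0.028 ]
[ 0.0078  0.021  -0.028 ]
```

Emit:
{"op": "move_arm", "data": {"plan": [[[-0.906, 0.632, 0, 0, 0, 0, -1], [-0.906, 0.632, 0, 0, 0, 0, -1], [-0.906, 0.632, 0, 0, 0, 0, -1], [-0.906, 0.632, 0, 0, 0, 0, -1], [-0.906, 0.632, 0, 0, 0, 0, -1], [-0.906, 0.632, 0, 0, 0, 0, -1], [-0.906, 0.632, 0, 0, 0, 0, -1], [-0.906, 0.632, 0, 0, 0, 0, -1], [-0.906, 0.632, 0, 0, 0, 0, -1], [-0.906, 0.632, 0, 0, 0, 0, -1]]]}}

```text
clock: 19.35
position: [0.5634, 0.0126, 0.1737]
tool_rot: [3.141, -0.002, -2.783]
force: [-0.1, -0.6, -3.7]
grip_width: 0.0447
finger_force: 53.0
```

Emit:
{"op": "move_arm", "data": {"plan": [[[-0.906, 0.632, 0, 0, 0, 0, -1], [-0.906, 0.632, 0, 0, 0, 0, -1], [-0.906, 0.632, 0, 0, 0, 0, -1], [-0.906, 0.632, 0, 0, 0, 0, -1], [-0.906, 0.632, 0, 0, 0, 0, -1], [-0.906, 0.632, 0, 0, 0, 0, -1], [-0.906, 0.632, 0, 0, 0, 0, -1], [-0.906, 0.632, 0, 0, 0, 0, -1], [-0.906, 0.632, 0, 0, 0, 0, -1], [-0.906, 0.632, 0, 0, 0, 0, -1]]]}}

```text
clock: 20.35
position: [0.6887, 0.1944, 0.1731]
tool_rot: [3.141, -0.002, -2.783]
force: [-0.4, -0.7, -3.7]
grip_width: 0.0443
finger_force: 53.0
```

```bash
python3 go.py .6885 .194 .075 -159.6
```

```text
shift [ 2.000e-03 -1.700e-02  4.903e+00] turn [ 0.002 -0.023  0.025] clock 20.35 pos [0.6887 0.1944 0.1731] q7 [-0.43  1.64]
```

Emit:
{"op": "move_arm", "data": {"plan": [[[-0.07, 0, 0.9, 0, 0, 0.03, -1], [0, 0, 0.9, 0, 0, 0, -1], [0, 0, 0.9, 0, 0, 0, -1], [0, 0, 0.9, 0, 0, 0, -1], [0, 0, 0.5, 0, 0, 0, -1], [0, 0, 0.2, 0, 0, 0, -1], [0, 0, 0.2, 0, 0, 0, -1], [0, 0, 0.2, 0, 0, 0, -1], [0, 0, 0.2, 0, 0, 0, -1], [0, 0, 0, 0, 0, 0, -1]]]}}

```text
clock: 21.35
position: [0.69, 0.1943, 0.0768]
tool_rot: [3.142, -0.0, -2.786]
force: [-0.2, 0.3, -3.7]
grip_width: 0.0448
finger_force: 53.0
```

Emit:
{"op": "move_arm", "data": {"plan": [[[0, 0, 0.2, 0, 0, 0, -1], [0, 0, 0.2, 0, 0, 0, -1], [0, 0, 0.2, 0, 0, 0, -1], [0, 0, 0.2, 0, 0, 0, -1], [0, 0, 0.2, 0, 0, 0, -1], [0, 0, 0.2, 0, 0, 0, -1], [0, 0, 0.15, 0, 0, 0, -1], [0, 0, 0, 0, 0, 0, -1], [0, 0, 0, 0, 0, 0, -1], [0, 0, 0, 0, 0, 0, -1]]]}}

```text
clock: 22.35
position: [0.6891, 0.1969, 0.0497]
tool_rot: [3.139, -0.0, -2.784]
force: [-3.8, 10.8, -3.7]
grip_width: 0.0445
finger_force: 56.6
```

Emit:
{"op": "move_arm", "data": {"plan": [[[0, 0.1, 0, 0, 0, 0, -1], [0, 0, 0.09, 0, 0, 0, -1], [0, 0, 0, 0, 0, 0, -1], [0, 0, 0, 0, 0, 0, 0.35], [0, 0, 0, 0, 0, 0, 0.35], [0, 0, 0, 0, 0, 0, 0.35], [0, 0, 0, 0, 0, 0, 0.35], [0, 0, -0.5, 0, 0, 0, 0.35], [0, 0, -1, 0, 0, 0, 0.35], [0, 0, -1, 0, 0, 0, 0.35]]]}}

```text
clock: 23.35
position: [0.6896, 0.1958, 0.0988]
tool_rot: [-3.141, -0.0, -2.786]
force: [0.1, 0.4, -0.7]
grip_width: 0.058
finger_force: 0.0
```

Emit:
{"op": "move_arm", "data": {"plan": [[[0, 0, -1, 0, 0, 0, 0.35], [0, 0, -1, 0, 0, 0, 0.35], [0, 0, -1, 0, 0, 0, 0.35], [0, 0, -1, 0, 0, 0, 0.35], [0.8, -0.9, 0, 0, 0, 0, 1], [0.8, -0.9, 0, 0, 0, 0, 1], [0.8, -0.9, 0, 0, 0, 0, 1], [0.8, -0.9, 0, 0, 0, 0, 1], [0.8, -0.9, 0, 0, 0, 0, 1], [0.8, -0.9, 0, 0, 0, 0, 1]]]}}

```text
clock: 24.35
position: [0.6369, 0.0601, 0.1786]
tool_rot: [-3.141, 0.001, -2.787]
force: [0.3, -0.7, -0.4]
grip_width: 0.0849
finger_force: 0.0
```

```bash
python3 go.py .4752 -.272 .15 -159.6
```

```text
shift [ 13.355 -12.76    1.426] turn [-0.006  0.007 -0.01 ] clock 24.35 pos [0.6369 0.0601 0.1786] q7 [-0.27  1.81]
```

Emit:
{"op": "move_arm", "data": {"plan": [[[1, -0.6, 0, 0, 0, 0, 1], [1, -0.6, 0, 0, 0, 0, 1], [1, -0.6, 0, 0, 0, 0, 1], [1, -0.6, 0, 0, 0, 0, 1], [1, -0.6, 0, 0, 0, 0, 1], [1, -0.6, 0, 0, 0, 0, 1], [1, -0.6, 0, 0, 0, 0, 1], [1, -0.6, 0, 0, 0, 0, 1], [1, -0.6, 0, 0, 0, 0, 1], [1, -0.6, 0, 0, 0, 0, 1]]]}}

```text
clock: 25.35
position: [0.4909, -0.1218, 0.1786]
tool_rot: [-3.141, 0.001, -2.787]
force: [-0.2, 0.4, -0.5]
grip_width: 0.0852
finger_force: 0.0
```

Emit:
{"op": "move_arm", "data": {"plan": [[[0.42, -0.845, 0.18, 0, 0, 0, 1], [0.42, -0.845, 0.18, 0, 0, 0, 1], [0.42, -0.845, 0.18, 0, 0, 0, 1], [0.42, -0.845, 0.18, 0, 0, 0, 1], [0.42, -0.845, 0.18, 0, 0, 0, 1], [0.42, -0.845, 0.18, 0, 0, 0, 1], [0.42, -0.845, 0.18, 0, 0, 0, 1], [0.42, -0.845, 0.18, 0, 0, 0, 1], [0, 0, 0, 0, 0, 0, 1], [0, 0, 0, 0, 0, 0, 1]]]}}

```text
clock: 26.35
position: [0.4753, -0.2711, 0.1496]
tool_rot: [-3.141, 0.0, -2.787]
force: [-0.6, 0.4, -0.3]
grip_width: 0.0852
finger_force: 0.0
```

```bash
python3 fm.py w5 .4752 -.272;python3 go.py .4752 -.272 .031 -159.6
```

```text
0.476 -0.2728 r 22.45
shift [ 0.039 -0.063  5.933] turn [-0.001  0.003 -0.007] clock 26.4 pos [ 0.4755 -0.2705  0.1497] q7 [0.31 2.43]
```

Emit:
{"op": "move_arm", "data": {"plan": [[[0.03, -0.12, 0.4, 0, 0, 0, 1], [0, 0, 0.75, 0, 0, 0, 1], [0, 0, 0.75, 0, 0, 0, 1], [0, 0, 0.75, 0, 0, 0, 1], [0, 0, 0.75, 0, 0, 0, 1], [0, 0, 0.75, 0, 0, 0, 1], [0, 0, 0.75, 0, 0, 0, 1], [0, 0, 0.75, 0, 0, 0, 1], [0, 0, 0.25, 0, 0, 0, 1], [0, 0, 0, 0, 0, 0, 1]]]}}

```text
clock: 27.4
position: [0.4753, -0.2729, 0.0308]
tool_rot: [3.141, -0.001, -2.786]
force: [-0.2, 1.1, -0.1]
grip_width: 0.0855
finger_force: 0.0
```

Emit:
{"op": "move_arm", "data": {"plan": [[[0, 0, 0, 0, 0, 0, -1], [0, 0, 0, 0, 0, 0, -1], [0, 0, 0, 0, 0, 0, -1], [0, 0, 0, 0, 0, 0, -1], [0, 0, 0, 0, 0, 0, -1], [0, 0, 0, 0, 0, 0, -1], [0, 0, 0, 0, 0, 0, -1], [0, 0, 0, 0, 0, 0, -1], [0, 0, 0, 0, 0, 0, -1], [0, 0, 0, 0, 0, 0, -1]]]}}

```text
clock: 28.4
position: [0.4759, -0.2733, 0.0322]
tool_rot: [-3.141, 0.001, -2.786]
force: [-2.0, 1.1, 8.2]
grip_width: 0.0449
finger_force: 49.8
```

Emit:
{"op": "move_arm", "data": {"plan": [[[0, 0, -0.9, 0, 0, 0, -1], [0, 0, -0.9, 0, 0, 0, -1], [0, 0, -0.9, 0, 0, 0, -1], [0, 0, -0.9, 0, 0, 0, -1], [0, 0, -0.9, 0, 0, 0, -1], [0, 0, -0.9, 0, 0, 0, -1], [0, 0, -0.9, 0, 0, 0, -1], [0, 0, -0.9, 0, 0, 0, -1], [0, 0, 0, 0, 0, 0, -1], [0, 0, 0, 0, 0, 0, -1]]]}}

```text
clock: 29.4
position: [0.4755, -0.2731, 0.1753]
tool_rot: [-3.141, 0.0, -2.786]
force: [0.1, 0.6, -2.5]
grip_width: 0.0447
finger_force: 52.2
```

```bash
python3 go.py .5963 .2450 .175 -159.6;
```

```text
shift [-1.4679e+01  2.2183e+01  1.5000e-02] turn [-0.001  0.002 -0.005] clock 29.4 pos [ 0.4755 -0.2731  0.1753] q7 [0.31 2.42]
```

Emit:
{"op": "move_arm", "data": {"plan": [[[-0.3, 1, 0, 0, 0, 0, -1], [-0.3, 1, 0, 0, 0, 0, -1], [-0.3, 1, 0, 0, 0, 0, -1], [-0.3, 1, 0, 0, 0, 0, -1], [-0.3, 1, 0, 0, 0, 0, -1], [-0.3, 1, 0, 0, 0, 0, -1], [-0.3, 1, 0, 0, 0, 0, -1], [-0.3, 1, 0, 0, 0, 0, -1], [-0.3, 1, 0, 0, 0, 0, -1], [-0.3, 1, 0, 0, 0, 0, -1]]]}}

```text
clock: 30.4
position: [0.4616, -0.064, 0.1745]
tool_rot: [3.141, -0.001, -2.786]
force: [-0.4, 0.1, -2.7]
grip_width: 0.0445
finger_force: 52.3
```

Emit:
{"op": "move_arm", "data": {"plan": [[[-0.9, 0.94, 0, 0, 0, 0, -1], [-0.9, 0.94, 0, 0, 0, 0, -1], [-0.9, 0.94, 0, 0, 0, 0, -1], [-0.9, 0.94, 0, 0, 0, 0, -1], [-0.9, 0.94, 0, 0, 0, 0, -1], [-0.9, 0.94, 0, 0, 0, 0, -1], [-0.9, 0.94, 0, 0, 0, 0, -1], [-0.9, 0.94, 0, 0, 0, 0, -1], [-0.9, 0.94, 0, 0, 0, 0, -1], [-0.9, 0.94, 0, 0, 0, 0, -1]]]}}

```text
clock: 31.4
position: [0.5653, 0.1749, 0.1741]
tool_rot: [-3.142, -0.002, -2.786]
force: [0.8, -0.6, -3.4]
grip_width: 0.0445
finger_force: 52.3
```

```bash
python3 go.py .5963 .2450 .078 -159.6;
```

```text
shift [-2.68   2.746  4.802] turn [-0.    -0.017 -0.004] clock 31.4 pos [0.5653 0.1749 0.1741] q7 [-0.45  1.57]
```

Emit:
{"op": "move_arm", "data": {"plan": [[[-0.9, 0.92, 0, 0, 0, 0, -1], [-0.9, 0.92, 0, 0, 0, 0, -1], [-0.88, 0.91, 0, 0, 0, 0, -1], [0, 0, 0.2, 0, 0, 0, -1], [0, 0, 0.9, 0, 0, 0, -1], [0, 0, 0.9, 0, 0, 0, -1], [0, 0, 0.9, 0, 0, 0, -1], [0, 0, 0.9, 0, 0, 0, -1], [0, 0, 0.9, 0, 0, 0, -1], [0, 0, 0.2, 0, 0, 0, -1]]]}}

```text
clock: 32.4
position: [0.595, 0.2432, 0.0744]
tool_rot: [-3.141, -0.004, -2.786]
force: [0.2, -0.6, -4.0]
grip_width: 0.0445
finger_force: 52.3
```

Emit:
{"op": "move_arm", "data": {"plan": [[[0, 0, 0.2, 0, 0, 0, -1], [0, 0, 0.2, 0, 0, 0, -1], [0, 0, 0.2, 0, 0, 0, -1], [0, 0, 0.2, 0, 0, 0, -1], [0, 0, 0.2, 0, 0, 0, -1], [0, 0, 0, 0, 0, 0, -1], [0, 0, 0, 0, 0, 0, -1], [0, 0, 0, 0, 0, 0, -1], [0, 0, 0, 0, 0, 0, -1], [0, 0, 0, 0, 0, 0, -1]]]}}

```text
clock: 33.4
position: [0.5968, 0.2443, 0.0576]
tool_rot: [-3.142, 0.0, -2.786]
force: [0.2, 0.6, -4.0]
grip_width: 0.0447
finger_force: 52.3
```

Emit:
{"op": "move_arm", "data": {"plan": [[[0, 0, 0.2, 0, 0, 0, -1], [0, 0, 0.2, 0, 0, 0, -1], [0, 0, 0.07, 0, 0, 0, -1], [0, 0, 0, 0, 0, 0, -1], [0, 0, 0, 0, 0, 0, -1], [0, 0, 0, 0, 0, 0, 0.35], [0, 0, 0, 0, 0, 0, 0.35], [0, 0, 0, 0, 0, 0, 0.35], [0, 0, 0, 0, 0, 0, 0.35], [0, 0, -0.4, 0, 0, 0, 0.35]]]}}

```text
clock: 34.4
position: [0.5977, 0.2401, 0.0554]
tool_rot: [-3.138, -0.001, -2.789]
force: [4.9, -12.9, -1.6]
grip_width: 0.0572
finger_force: 0.0
```

Emit:
{"op": "move_arm", "data": {"plan": [[[0, 0, -1, 0, 0, 0, 0.35], [0, 0, -1, 0, 0, 0, 0.35], [0, 0, -1, 0, 0, 0, 0.35], [0, 0, -1, 0, 0, 0, 0.35], [0, 0, -1, 0, 0, 0, 0.35], [0, 0, -1, 0, 0, 0, 0.35], [0, 0, -1, 0, 0, 0, 0.35], [0, 0, -1, 0, 0, 0, 0.35], [0, 0, -1, 0, 0, 0, 0.35], [0, 0, -1, 0, 0, 0, 1]]]}}

```text
clock: 35.4
position: [0.5967, 0.2443, 0.2569]
tool_rot: [3.141, 0.0, -2.786]
force: [0.6, -0.6, -0.8]
grip_width: 0.0705
finger_force: 0.0
```

```bash
python3 go.py .47 -.12 .32 70
```

```text
shift [ 12.278 -14.873  -3.158] turn [3.0000e-03 0.0000e+00 2.1728e+01] clock 35.4 pos [0.5967 0.2443 0.2569] q7 [-0.53  1.48]
```

Emit:
{"op": "move_arm", "data": {"plan": [[[0.82, -0.99, -0.21, 0, 0, 0, 1], [0.82, -0.99, -0.21, 0, 0, 0, 1], [0.82, -0.99, -0.21, 0, 0, 0, 1], [0.82, -0.99, -0.21, 0, 0, 0, 1], [0.82, -0.99, -0.21, 0, 0, 0, 1], [0.82, -0.99, -0.21, 0, 0, 0, 1], [0.82, -0.99, -0.21, 0, 0, 0, 1], [0.82, -0.99, -0.21, 0, 0, 0, 1], [0.82, -0.99, -0.21, 0, 0, 0, 1], [0.82, -0.99, -0.21, 0, 0, 0, 1]]]}}

```text
clock: 36.4
position: [0.5115, 0.0007, 0.2984]
tool_rot: [-3.142, 0.0, -2.786]
force: [-0.1, -0.9, -0.4]
grip_width: 0.0854
finger_force: 0.0
```

Emit:
{"op": "move_arm", "data": {"plan": [[[0.82, -0.99, -0.21, 0, 0, 0, 0], [0.82, -0.99, -0.21, 0, 0, 0, 0], [0.82, -0.99, -0.21, 0, 0, 0, 0], [0.82, -0.99, -0.21, 0, 0, 0, 0], [0.82, -0.99, -0.21, 0, 0, 0, 0], [0, 0, 0, 0, 0, 1, 0], [0, 0, 0, 0, 0, 1, 0], [0, 0, 0, 0, 0, 1, 0], [0, 0, 0, 0, 0, 1, 0], [0, 0, 0, 0, 0, 1, 0]]]}}

```text
clock: 37.4
position: [0.4695, -0.1198, 0.3192]
tool_rot: [3.142, 0.0, 2.969]
force: [0.5, -0.0, -0.4]
grip_width: 0.0427
finger_force: 0.0
```

Emit:
{"op": "move_arm", "data": {"plan": [[[0, 0, 0, 0, 0, 1, 0], [0, 0, 0, 0, 0, 1, 0], [0, 0, 0, 0, 0, 1, 0], [0, 0, 0, 0, 0, 1, 0], [0, 0, 0, 0, 0, 1, 0], [0, 0, 0, 0, 0, 1, 0], [0, 0, 0, 0, 0, 1, 0], [0, 0, 0, 0, 0, 1, 0], [0, 0, 0, 0, 0, 1, 0], [0, 0, 0, 0, 0, 1, 0]]]}}

```text
clock: 38.4
position: [0.4695, -0.1197, 0.3191]
tool_rot: [3.141, 0.0, 1.922]
force: [0.5, 0.2, 0.3]
grip_width: 0.0423
finger_force: 0.0
```

```bash
python3 go.py .575 -.215 .30 70; python3 - <<'E'
from h import *
f=grab_frame("top");pickle.dump(f,open('t2.pkl','wb'));im=f["color"][:,:,::-1]
s=grab_frame("side")["color"][:,:,::-1]
z=lambda a:cv2.resize(a,None,fx=4,fy=4,interpolation=cv2.INTER_CUBIC)
cv2.imwrite('pics/t2.png',np.hstack([z(im[140:265,220:315]),z(s[160:285,245:345])]))
E
```

```text
shift [-6.287  3.315  0.959] turn [ 3.000e-03 -0.000e+00  6.687e+00] clock 38.4 pos [ 0.4695 -0.1197  0.3191] q7 [-0.25  0.59]
```

View pics/t2.png

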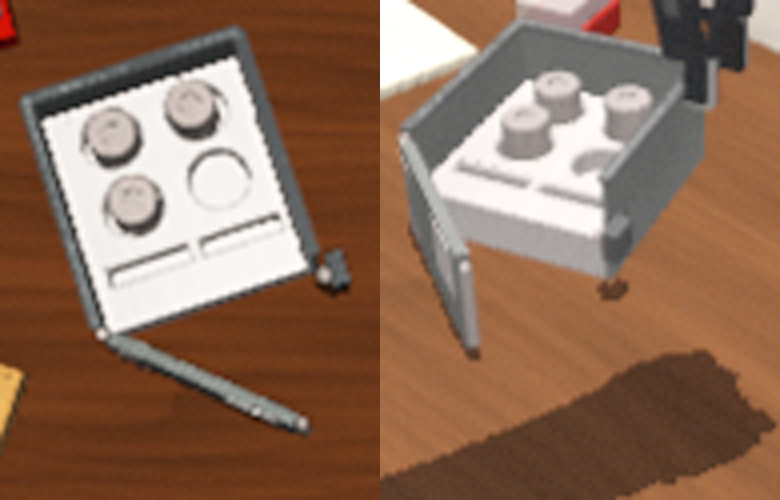

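All three masters sit in bores at equal height. On to the snap gauge.

Emit:
{"op": "move_arm", "data": {"plan": [[[0, 0, 0, 0, 0, 1, 0], [0, 0, 0, 0, 0, 1, 0], [0, 0, 0, 0, 0, 1, 0], [0, 0, 0, 0, 0, 1, 0], [0, 0, 0, 0, 0, 1, 0], [0, 0, 0, 0, 0, 1, 0], [0, 0, 0, 0, 0, 0.69, 0], [0, 0, 0, 0, 0, 0, 0], [0, 0, 0, 0, 0, 0, 0], [0, 0, 0, 0, 0, 0, 0]]]}}

```text
clock: 39.5
position: [0.4694, -0.1198, 0.3191]
tool_rot: [3.141, -0.0, 1.229]
force: [-0.9, 0.3, -0.3]
grip_width: 0.043
finger_force: 0.0
```

Emit:
{"op": "move_arm", "data": {"plan": [[[-0.35, 0.8, 0.1, 0, 0, 0, 0], [-0.35, 0.8, 0.1, 0, 0, 0, 0], [-0.35, 0.8, 0.1, 0, 0, 0, 0], [-0.35, 0.8, 0.1, 0, 0, 0, 0], [-0.35, 0.8, 0.1, 0, 0, 0, 0], [-0.35, 0.8, 0.1, 0, 0, 0, 0], [-0.35, 0.8, 0.1, 0, 0, 0, 0], [0, 0, 0, 0, 0, 0, 0], [0, 0, 0, 0, 0, 0, 0], [0, 0, 0, 0, 0, 0, 0]]]}}

```text
clock: 40.5
position: [0.558, -0.2034, 0.3052]
tool_rot: [-3.141, -0.0, 1.227]
force: [-0.2, -0.0, -0.5]
grip_width: 0.0429
finger_force: 0.0
```

```bash
python3 w.py w6
```

```text
[ 0.558  -0.2034  0.3052] [-1.7999e+02 -1.0000e-02  7.0280e+01] [-0.13  0.45  0.56  1.61 -0.26  1.15  0.14]
```

View pics/w6.png

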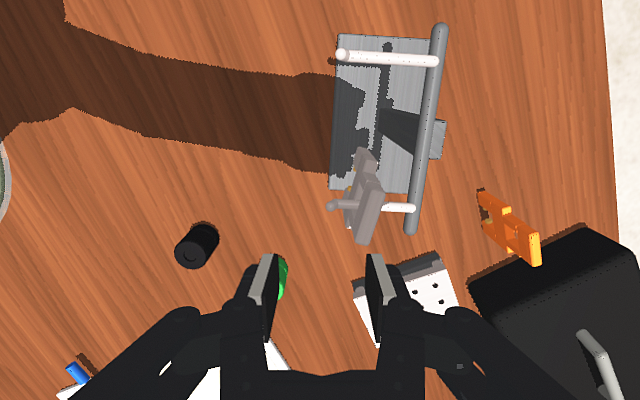

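```bash
python3 - <<'E'
from h import *
f,s=pickle.load(open('w6.pkl','rb'));im=f["color"][:,:,::-1]
cv2.imwrite('pics/w6z.png',cv2.resize(im[140:255,315:450],None,fx=5,fy=5,interpolation=cv2.INTER_CUBIC))
E
```

```text
(no output)
```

View pics/w6z.png

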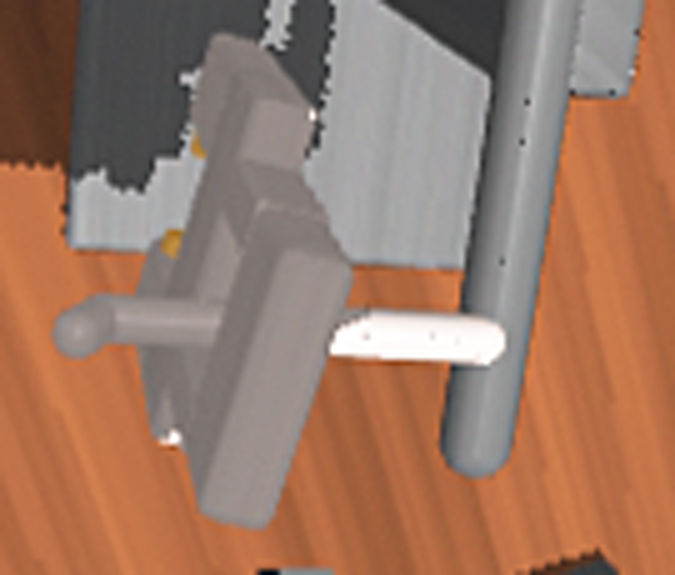

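```bash
python3 - <<'E'
from h import *
f,s=pickle.load(open('w6.pkl','rb'));c=lambda a:np.array(a)/5+[314.6,139.6]
for z in (.232,):
    q=plane(f,c([(283,248),(350,268),(268,527),(200,508)]),z,s);print(q.round(4).tolist(),q.mean(0).round(4))
    print('thick',np.linalg.norm(q[0]-q[1]),np.linalg.norm(q[2]-q[3]),'len',np.linalg.norm(q[1]-q[2]),np.linalg.norm(q[0]-q[3]))
    d=q[2]+q[3]-q[0]-q[1];print('width dir',d,np.degrees(np.arctan2(d[1],d[0])))
h=plane(f,c([(82,320),(470,338)]),.208,s);print('hook',h.round(4).tolist())
h=plane(f,c([(82,320)]),.212,s);print('tip',h.round(4).tolist())
b=plane(f,np.array([(438.5,30),(411,228)]),.2,s);print('bar',b.round(4).tolist())
d=b[1]-b[0];print(np.degrees(np.arctan2(d[1],d[0])))
E
```

```text
[[0.5976, -0.1969, 0.232], [0.6055, -0.2029, 0.232], [0.583, -0.2372, 0.232], [0.5745, -0.2309, 0.232]] [ 0.5902 -0.217   0.232 ]
thick 0.00992526751867897 0.010590065143776431 len 0.04108319283200231 0.04105084735387304
width dir [-0.04561231 -0.06830137  0.        ] -123.73538237195325
hook [[0.5657, -0.2055, 0.208], [0.6222, -0.229, 0.208]]
tip [[0.5661, -0.2042, 0.212]]
bar [[0.6765, -0.1138, 0.2], [0.6205, -0.251, 0.2]]
-112.20676080965652
```

Emit:
{"op": "move_arm", "data": {"plan": [[[0, 0, 0, 0, 0, 0.8, -0.25], [0, 0, 0, 0, 0, 0.8, -0.25], [0, 0, 0, 0, 0, 0.73, -0.25], [0.1, 0.57, 0, 0, 0, 0, -0.25], [0.1, 0.57, 0, 0, 0, 0, -0.25], [0.12, 0.57, 0, 0, 0, 0, -0.25], [0, 0, 0.6, 0, 0, 0, -0.25], [0, 0, 0.6, 0, 0, 0, -0.25], [0, 0, 0.6, 0, 0, 0, -0.25], [0, 0, 0, 0, 0, 0, -0.25]]], "grip_force": 60}}

```text
clock: 41.55
position: [0.5892, -0.2168, 0.2671]
tool_rot: [-3.139, 0.001, 0.982]
force: [1.4, 0.4, 0.5]
grip_width: 0.0323
finger_force: 0.0
```

```bash
python3 go.py .590 -.217 .2125 56.3; python3 w.py w7 >/dev/null
```

```text
shift [0.015 0.049 2.731] turn [-0.026  0.007 -0.007] clock 41.55 pos [ 0.5892 -0.2168  0.2671] q7 [-0.12 -0.04]
```

View pics/w7.png

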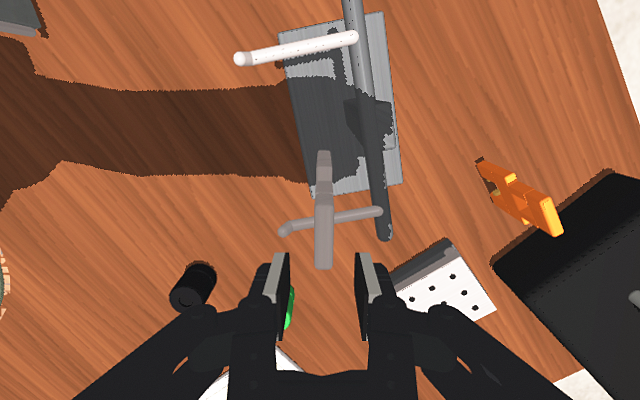

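The gauge's top bar lies vertical at column 324, centred between the fingers (290/355) and parallel to the pads. Descending.

Emit:
{"op": "move_arm", "data": {"plan": [[[0, 0.04, 0.4, 0, 0, 0, -0.25], [0, 0, 0.5, 0, 0, 0, -0.25], [0, 0, 0.5, 0, 0, 0, -0.25], [0, 0, 0.5, 0, 0, 0, -0.25], [0, 0, 0.4, 0, 0, 0, -0.25], [0, 0, 0.2, 0, 0, 0, -0.25], [0, 0, 0.2, 0, 0, 0, -0.25], [0, 0, 0, 0, 0, 0, -0.25], [0, 0, 0, 0, 0, 0, -0.25], [0, 0, 0, 0, 0, 0, -0.25]]]}}

```text
clock: 42.6
position: [0.5911, -0.218, 0.2154]
tool_rot: [3.141, -0.0, 0.982]
force: [-0.3, 0.1, -0.3]
grip_width: 0.0318
finger_force: 0.0
```

Emit:
{"op": "move_arm", "data": {"plan": [[[0, 0, 0, 0, 0, 0, -1], [0, 0, 0, 0, 0, 0, -1], [0, 0, 0, 0, 0, 0, -1], [0, 0, 0, 0, 0, 0, -1], [0, 0, 0, 0, 0, 0, -1], [0, 0, 0, 0, 0, 0, -1], [0, 0, 0, 0, 0, 0, -1], [0, 0, 0, 0, 0, 0, -1], [0, 0, 0, 0, 0, 0, -1], [0, 0, 0, 0, 0, 0, -1]]]}}

```text
clock: 43.6
position: [0.591, -0.2179, 0.2154]
tool_rot: [3.141, -0.0, 0.982]
force: [-1.3, 0.1, 5.8]
grip_width: 0.0105
finger_force: 59.9
```

Emit:
{"op": "move_arm", "data": {"plan": [[[0, 0, -0.2, 0, 0, 0, -1], [0, 0, -0.24, 0, 0, 0, -1], [0, 0, -0.24, 0, 0, 0, -1], [0, 0, 0, 0, 0, 0, -1], [0, 0, 0, 0, 0, 0, -1], [0, 0, 0, 0, 0, 0, -1], [-0.03, -0.15, 0, 0, 0, 0, -1], [-0.03, -0.15, 0, 0, 0, 0, -1], [-0.03, -0.15, 0, 0, 0, 0, -1], [0, 0, 0, 0, 0, 0, -1]]]}}

```text
clock: 44.6
position: [0.582, -0.2142, 0.2287]
tool_rot: [-3.141, -0.0, 0.982]
force: [0.6, 0.4, -3.9]
grip_width: 0.0108
finger_force: 58.7
```

Emit:
{"op": "move_arm", "data": {"plan": [[[-0.08, -0.4, 0, 0, 0, 0, -1], [-0.08, -0.4, 0, 0, 0, 0, -1], [-0.08, -0.4, 0, 0, 0, 0, -1], [-0.08, -0.4, 0, 0, 0, 0, -1], [-0.08, -0.4, 0, 0, 0, 0, -1], [-0.08, -0.4, 0, 0, 0, 0, -1], [-0.08, -0.4, 0, 0, 0, 0, -1], [-0.08, -0.4, 0, 0, 0, 0, -1], [-0.08, -0.4, 0, 0, 0, 0, -1], [0, 0, 0, 0, 0, 0, -1]]]}}

```text
clock: 45.6
position: [0.5137, -0.186, 0.2288]
tool_rot: [-3.141, -0.0, 0.982]
force: [0.7, 0.4, -4.6]
grip_width: 0.0106
finger_force: 58.8
```

Emit:
{"op": "move_arm", "data": {"plan": [[[0, -0.4, -1, 0, 0, 0, -1], [0, -0.4, -1, 0, 0, 0, -1], [0, 0, 0, 0, 0, 0, -1], [0, 0, 0, 0, 0, 0, -1], [0, 0, 0, 0, 0, -1, -1], [0, 0, 0, 0, 0, -1, -1], [0, 0, 0, 0, 0, -1, -1], [0, 0, 0, 0, 0, -1, -1], [0, 0, 0, 0, 0, -1, -1], [0, 0, 0, 0, 0, -1, -1]]]}}

```text
clock: 46.6
position: [0.5012, -0.1775, 0.2675]
tool_rot: [-3.14, -0.0, 1.614]
force: [0.1, 0.5, -4.0]
grip_width: 0.0109
finger_force: 59.2
```

```bash
python3 go.py .5744 .1484 .27 110.4
```

```text
shift [16.122  4.364 -0.128] turn [-0.013 -0.004 -2.985] clock 46.6 pos [ 0.5012 -0.1775  0.2675] q7 [-0.13  0.47]
```

Emit:
{"op": "move_arm", "data": {"plan": [[[0.95, 0.257, 0, 0, 0, 0, -1], [0.95, 0.257, 0, 0, 0, 0, -1], [0.95, 0.257, 0, 0, 0, 0, -1], [0.95, 0.257, 0, 0, 0, 0, -1], [0.95, 0.257, 0, 0, 0, 0, -1], [0.95, 0.257, 0, 0, 0, 0, -1], [0.95, 0.257, 0, 0, 0, 0, -1], [0.95, 0.257, 0, 0, 0, 0, -1], [0.95, 0.257, 0, 0, 0, 0, -1], [0.95, 0.257, 0, 0, 0, 0, -1]]]}}

```text
clock: 47.6
position: [0.5453, 0.0151, 0.2675]
tool_rot: [-3.14, 0.0, 1.61]
force: [-0.9, -0.3, -3.8]
grip_width: 0.0105
finger_force: 59.2
```

Emit:
{"op": "move_arm", "data": {"plan": [[[0.95, 0.257, 0, 0, 0, 0, -1], [0.95, 0.257, 0, 0, 0, 0, -1], [0.95, 0.257, 0, 0, 0, 0, -1], [0.95, 0.257, 0, 0, 0, 0, -1], [0.95, 0.257, 0, 0, 0, 0, -1], [0.95, 0.257, 0, 0, 0, 0, -1], [0.92, 0.25, 0, 0, 0, 0, -1], [0, 0, 0, 0, 0, -1, -1], [0, 0, 0, 0, 0, -1, -1], [0, 0, 0, 0, 0, -0.98, -1]]]}}

```text
clock: 48.6
position: [0.576, 0.1489, 0.2683]
tool_rot: [-3.141, 0.0, 1.927]
force: [0.5, -0.0, -3.8]
grip_width: 0.0106
finger_force: 59.2
```

Emit:
{"op": "move_arm", "data": {"plan": [[[0, 0, 0, 0, 0, 0, -1], [0, 0, 0, 0, 0, 0, -1], [0, 0, 0, 0, 0, 0, -1], [0, 0, 0, 0, 0, 0, -1], [0, 0, 0, 0, 0, 0, -1], [0, 0, 0, 0, 0, 0, -1], [0, 0, 0, 0, 0, 0, -1], [0, 0, 0, 0, 0, 0, -1], [0, 0, 0, 0, 0, 0, -1], [0, 0, 0, 0, 0, 0, -1]]]}}

```text
clock: 49.6
position: [0.5758, 0.1481, 0.2687]
tool_rot: [-3.142, -0.0, 1.922]
force: [0.4, -0.4, -3.5]
grip_width: 0.0106
finger_force: 59.3
```

```bash
python3 go.py .5748 .1480 .27 110.4; python3 w.py w8; cat > sl.py <<'E'
from h import *
f,s=pickle.load(open('w8.pkl','rb'))
a=np.radians(20.4);X=np.array([np.cos(a),np.sin(a)]);Y=np.array([-X[1],X[0]]);C=np.array([.6405,.2188])
xs=np.arange(-.115,-.05,.0005);ys=np.arange(-.1,.1,.0005)
P=C+xs[:,None,None]*X+ys[None,:,None]*Y
uv=proj(f,np.c_[P.reshape(-1,2),np.full(P.size//2,.044)],s).astype(np.float32).reshape(len(xs),len(ys),2)
g=cv2.cvtColor(cv2.remap(f["color"],uv[...,0],uv[...,1],cv2.INTER_LINEAR),cv2.COLOR_RGB2GRAY)
r=cv2.resize(g[::-1],None,fx=2,fy=2,interpolation=cv2.INTER_NEAREST)
im=f["color"][:,:,::-1];cv2.imwrite('pics/sl.png',np.vstack([cv2.resize(im,(512,320)),np.pad(cv2.cvtColor(cv2.resize(r,(512,170)),cv2.COLOR_GRAY2BGR),((0,0),(0,0),(0,0)))]))
for y in (.03,.04,.05,.06):
    c=g[:,np.argmin(abs(ys-y))].astype(int);e=np.where(abs(np.diff(c))>25)[0];print(y,[(round(xs[i]*1e3,1),c[i],c[i+1]) for i in e])
E
python3 sl.py
```

```text
shift [ 0.012 -0.048 -0.065] turn [-0.    -0.    -0.046] clock 49.6 pos [0.5758 0.1481 0.2687] q7 [-0.57  0.14]
[0.5758 0.1481 0.2687] [-180.     -0.    110.12] [-0.57  0.45  0.31  1.65 -0.15  1.06  0.14]
0.03 []
0.04 []
0.05 [(np.float64(-104.0), np.int64(123), np.int64(164)), (np.float64(-103.5), np.int64(164), np.int64(206)), (np.float64(-99.5), np.int64(167), np.int64(140)), (np.float64(-97.5), np.int64(130), np.int64(175)), (np.float64(-97.0), np.int64(175), np.int64(216)), (np.float64(-95.5), np.int64(177), np.int64(138)), (np.float64(-95.0), np.int64(138), np.int64(98))]
0.06 [(np.float64(-75.0), np.int64(185), np.int64(228))]
```

```bash
cat >> sl.py <<'E'
print('----');print('x',(xs[::4]*1e3).astype(int).tolist())
for y in (-.085,.01,.02,.055,.06,.065,.07,.075,.085): print(y,g[::4,np.argmin(abs(ys-y))].tolist())
print(proj(f,np.c_[C+[-.0865]*X+[[.043]]*Y,.044],s))
E
python3 sl.py | sed -n '/----/,$p'
```

```text
----
x [-115, -113, -111, -109, -107, -105, -103, -100, -98, -96, -94, -92, -90, -88, -86, -84, -82, -80, -78, -76, -74, -72, -70, -68, -66, -64, -62, -60, -58, -56, -54, -52, -50]
-0.085 [250, 249, 249, 250, 249, 249, 250, 251, 255, 125, 80, 87, 87, 88, 88, 88, 88, 86, 88, 84, 60, 243, 250, 250, 249, 250, 249, 249, 250, 250, 250, 251, 251]
0.01 [128, 128, 127, 127, 127, 127, 127, 126, 126, 128, 113, 103, 124, 125, 124, 124, 124, 124, 118, 111, 113, 126, 126, 125, 125, 125, 125, 124, 122, 122, 122, 121, 121]
0.02 [127, 127, 127, 127, 126, 127, 127, 126, 127, 127, 112, 106, 123, 125, 126, 125, 125, 125, 118, 110, 113, 126, 126, 125, 126, 126, 125, 123, 122, 122, 122, 123, 117]
0.055 [251, 250, 250, 250, 250, 250, 250, 250, 250, 253, 219, 166, 224, 254, 254, 248, 247, 251, 230, 197, 181, 255, 253, 247, 254, 252, 250, 252, 253, 251, 196, 236, 255]
0.06 [249, 249, 250, 250, 250, 250, 250, 250, 250, 251, 214, 178, 255, 253, 252, 252, 252, 253, 243, 198, 185, 253, 250, 250, 250, 249, 250, 250, 252, 252, 253, 251, 190]
0.065 [249, 249, 249, 249, 249, 249, 249, 249, 249, 252, 210, 173, 255, 253, 252, 252, 252, 253, 244, 201, 173, 252, 249, 249, 249, 249, 249, 250, 251, 251, 250, 250, 251]
0.07 [249, 249, 249, 249, 249, 249, 249, 249, 249, 250, 210, 165, 250, 253, 252, 252, 252, 253, 243, 191, 167, 251, 248, 248, 248, 248, 248, 249, 250, 249, 249, 249, 249]
0.075 [249, 249, 249, 249, 249, 249, 249, 249, 249, 251, 210, 151, 250, 253, 251, 252, 252, 253, 242, 199, 223, 250, 249, 249, 249, 249, 249, 250, 250, 250, 250, 250, 250]
0.085 [251, 251, 251, 251, 251, 251, 251, 251, 251, 251, 253, 253, 253, 253, 253, 253, 253, 253, 253, 253, 252, 251, 251, 251, 251, 250, 250, 251, 251, 251, 251, 251, 250]
[[319.48000338  88.16521047]]
```

```bash
python3 - <<'E'
from h import *
f,s=pickle.load(open('w8.pkl','rb'));im=f["color"][:,:,::-1];z=lambda a:cv2.resize(a,None,fx=4,fy=4,interpolation=cv2.INTER_CUBIC)
cv2.imwrite('pics/w8z.png',np.hstack([z(im[40:190,270:370]),z(im[190:340,270:370])]))
Rt=R.from_euler("xyz",s["tool_rot"])
T=[(.022,-.006,-.0166),(.022,.006,-.0166),(-.022,-.006,-.0166),(-.022,.006,-.0166),(.033,-.006,.1094),(.033,.006,.1094)]
print(proj(f,Rt.apply(T)+s["position"],s).round(1).tolist())
E
```

```text
[[305.6, 241.9], [333.6, 241.9], [307.2, 326.0], [332.6, 326.0], [313.0, 158.8], [328.3, 158.7]]
```

View pics/w8z.png

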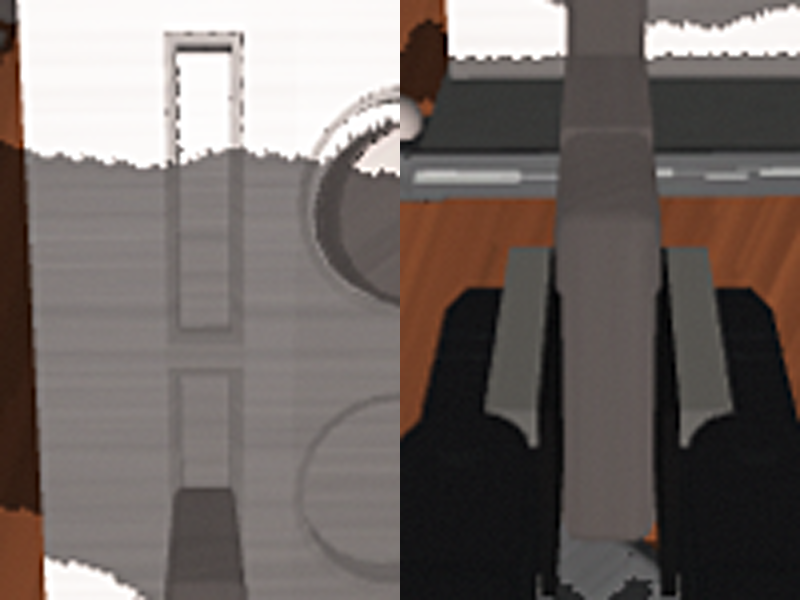

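The gauge hangs vertical in the pads. Its leg end is at columns 175–235 and the slot line at 164–244 (left crop), so it is aligned within about 0.5 mm. Lowering.

Emit:
{"op": "move_arm", "data": {"plan": [[[0, 0.02, 0.5, 0, 0, -0.03, -1], [0, 0, 0.8, 0, 0, 0, -1], [0, 0, 0.8, 0, 0, 0, -1], [0, 0, 0.8, 0, 0, 0, -1], [0, 0, 0.8, 0, 0, 0, -1], [0, 0, 0.8, 0, 0, 0, -1], [0, 0, 0.6, 0, 0, 0, -1], [0, 0, 0.3, 0, 0, 0, -1], [0, 0, 0, 0, 0, 0, -1], [0, 0, 0, 0, 0, 0, -1]]]}}

```text
clock: 50.65
position: [0.5764, 0.1483, 0.1611]
tool_rot: [3.141, 0.0, 1.925]
force: [0.4, -0.1, -3.6]
grip_width: 0.0105
finger_force: 59.2
```

Emit:
{"op": "move_arm", "data": {"plan": [[[0, 0, 0.1, 0, 0, 0, -1], [0, 0, 0.1, 0, 0, 0, -1], [0, 0, 0.1, 0, 0, 0, -1], [0, 0, 0.1, 0, 0, 0, -1], [0, 0, 0.1, 0, 0, 0, -1], [0, 0, 0.1, 0, 0, 0, -1], [0, 0, 0, 0, 0, 0, -1], [0, 0, 0, 0, 0, 0, -1], [0, 0, 0, 0, 0, 0, -1], [0, 0, 0, 0, 0, 0, -1]]]}}

```text
clock: 51.65
position: [0.5762, 0.1482, 0.1488]
tool_rot: [3.141, -0.0, 1.925]
force: [-0.1, 0.7, -3.2]
grip_width: 0.0102
finger_force: 59.2
```

Emit:
{"op": "move_arm", "data": {"plan": [[[0, 0, 0.15, 0, 0, 0, -1], [0, 0, 0.15, 0, 0, 0, -1], [0, 0, 0.15, 0, 0, 0, -1], [0, 0, 0.15, 0, 0, 0, -1], [0, 0, 0.15, 0, 0, 0, -1], [0, 0, 0.15, 0, 0, 0, -1], [0, 0, 0.1, 0, 0, 0, -1], [0, 0, 0, 0, 0, 0, -1], [0, 0, 0, 0, 0, 0, -1], [0, 0, 0, 0, 0, 0, -1]]]}}

```text
clock: 52.65
position: [0.5763, 0.1482, 0.1288]
tool_rot: [3.141, 0.0, 1.925]
force: [-0.6, 0.1, -4.1]
grip_width: 0.0104
finger_force: 59.2
```

Emit:
{"op": "move_arm", "data": {"plan": [[[0, 0, 0.06, 0, 0, 0, -1], [0, 0, 0.06, 0, 0, 0, -1], [0, 0, 0.06, 0, 0, 0, -1], [0, 0, 0, 0, 0, 0, -1], [0, 0, 0, 0, 0, 0, -1], [0, 0, 0, 0, 0, 0, -1], [0, 0, 0, 0, 0, 0, -1], [0, 0, 0, 0, 0, 0, -1], [0, 0, 0, 0, 0, 0, -1], [0, 0, 0, 0, 0, 0, -1]]]}}

```text
clock: 53.65
position: [0.5766, 0.1483, 0.1257]
tool_rot: [3.141, -0.0, 1.925]
force: [-2.1, -1.1, 6.1]
grip_width: 0.0107
finger_force: 60.7
```

Emit:
{"op": "move_arm", "data": {"plan": [[[0, 0, 0, 0, 0, 0, -0.25], [0, 0, 0, 0, 0, 0, -0.25], [0, 0, 0, 0, 0, 0, -0.25], [0, 0, 0, 0, 0, 0, -0.25], [0, 0, -0.5, 0, 0, 0, -0.25], [0, 0, -1, 0, 0, 0, -0.25], [0, 0, -1, 0, 0, 0, -0.25], [0, 0, -1, 0, 0, 0, -0.25], [0, 0, -1, 0, 0, 0, -0.25], [0, 0, -1, 0, 0, 0, -0.25]]]}}

```text
clock: 54.65
position: [0.5762, 0.1482, 0.2368]
tool_rot: [3.141, 0.0, 1.925]
force: [0.4, -0.2, 1.1]
grip_width: 0.0322
finger_force: 0.0
```

Emit:
{"op": "move_arm", "data": {"plan": [[[0, 0, 0, 0, 0, -1, -1], [0, 0, 0, 0, 0, -1, -1], [0, 0, 0, 0, 0, -1, -1], [0, 0, 0, 0, 0, -1, -1], [0, 0, 0, 0, 0, -1, -1], [0, 0, 0, 0, 0, -1, -1], [0, 0, 0, 0, 0, -1, -1], [0, 0, 0, 0, 0, -1, -1], [0, 0, 0, 0, 0, -1, -1], [0, 0, 0, 0, 0, -1, -1]]]}}

```text
clock: 55.65
position: [0.5762, 0.1481, 0.2359]
tool_rot: [-3.142, 0.001, 2.976]
force: [-1.0, -0.1, 0.4]
grip_width: 0.0
finger_force: 0.0
```

Emit:
{"op": "move_arm", "data": {"plan": [[[0, 0, 0, 0, 0, -1, -1], [0, 0, 0, 0, 0, -1, -1], [0, 0, 0, 0, 0, -1, -1], [0, 0, 0, 0, 0, -1, -1], [0, 0, 0, 0, 0, -1, -1], [0.85, 0.38, 0, 0, 0, 0, -1], [0.85, 0.38, 0, 0, 0, 0, -1], [0.85, 0.38, 0, 0, 0, 0, -1], [0.85, 0.38, 0, 0, 0, 0, -1], [0.85, 0.38, 0, 0, 0, 0, -1]]]}}

```text
clock: 56.65
position: [0.4826, 0.1542, 0.2358]
tool_rot: [-3.141, 0.001, -2.788]
force: [0.1, 0.1, -0.1]
grip_width: -0.0
finger_force: 0.0
```

```bash
python3 go.py .387 .160 .08 -159.6; cat > chk.py <<'E'
import sys
from h import *
n=sys.argv[1];t=grab_frame("top");pickle.dump(t,open(n+'.pkl','wb'))
a=np.radians(20.4);X=np.array([np.cos(a),np.sin(a)]);Y=np.array([-X[1],X[0]]);C=np.array([.6405,.2188])
# snap top bar (expected z=.142) and door centre line (z=.107) from top view
h=cv2.cvtColor(t["color"],cv2.COLOR_RGB2HSV)
def blob(cond,x,y,z,w):
    u,v=proj(t,[[x,y,z]])[0].round().astype(int);print("  expect px",u,v)
    for r in range(v-w,v+w+1): print("  ",h[r,u-w:u+w+1,2].tolist())
blob(None,.5763,.1482,.142,9)
E
python3 chk.py t3
```

```text
shift [4.387 1.934 7.786] turn [-0.004  0.005 -0.019] clock 56.65 pos [0.4826 0.1542 0.2358] q7 [-0.35  1.46]
  expect px 277 192
   [146, 156, 131, 133, 135, 134, 134, 134, 138, 106, 43, 32, 25, 11, 148, 243, 250, 248, 249]
   [139, 144, 134, 133, 134, 132, 134, 135, 136, 128, 82, 33, 29, 19, 66, 230, 253, 249, 249]
   [108, 95, 127, 134, 132, 133, 133, 134, 135, 139, 105, 43, 35, 25, 13, 175, 247, 250, 248]
   [132, 88, 109, 138, 134, 135, 133, 133, 134, 136, 126, 78, 32, 29, 16, 105, 236, 252, 249]
   [151, 109, 114, 139, 134, 132, 132, 134, 133, 133, 140, 103, 44, 32, 22, 72, 190, 246, 250]
   [155, 136, 113, 124, 136, 133, 132, 133, 133, 133, 135, 126, 82, 39, 29, 17, 100, 236, 251]
   [157, 160, 117, 111, 136, 134, 132, 130, 134, 135, 133, 140, 105, 47, 35, 20, 68, 235, 255]
   [164, 169, 149, 115, 122, 135, 132, 133, 134, 131, 132, 136, 125, 85, 38, 25, 13, 180, 250]
   [171, 172, 165, 133, 123, 136, 133, 135, 133, 133, 137, 138, 146, 107, 44, 30, 21, 68, 209]
   [158, 155, 152, 148, 136, 131, 132, 134, 137, 136, 138, 140, 145, 135, 85, 32, 27, 13, 126]
   [136, 136, 140, 139, 134, 134, 135, 137, 139, 138, 140, 141, 143, 153, 109, 36, 29, 22, 45]
   [134, 135, 135, 141, 140, 135, 137, 138, 140, 142, 144, 144, 146, 149, 140, 86, 29, 24, 18]
   [135, 136, 136, 137, 136, 134, 140, 145, 143, 146, 146, 147, 148, 149, 159, 113, 35, 28, 23]
   [134, 134, 136, 137, 135, 137, 131, 134, 146, 147, 147, 147, 150, 152, 155, 144, 86, 28, 23]
   [133, 130, 131, 132, 130, 132, 107, 125, 152, 149, 149, 151, 152, 155, 156, 168, 120, 27, 27]
   [128, 126, 125, 122, 122, 125, 108, 115, 141, 154, 153, 153, 155, 157, 161, 168, 151, 82, 25]
   [125, 124, 121, 122, 118, 121, 117, 98, 126, 155, 155, 157, 159, 163, 165, 173, 180, 123, 19]
   [124, 124, 123, 122, 119, 120, 119, 102, 144, 168, 158, 162, 164, 170, 173, 177, 185, 133, 29]
   [127, 125, 123, 123, 123, 120, 120, 114, 133, 161, 170, 169, 172, 176, 179, 182, 186, 163, 88]
```

Emit:
{"op": "move_arm", "data": {"plan": [[[0.88, 0.39, 0, 0, 0, 0, -1], [0.88, 0.39, 0, 0, 0, 0, -1], [0.88, 0.39, 0, 0, 0, 0, -1], [0.88, 0.39, 0, 0, 0, 0, -1], [0.88, 0.39, 0, 0, 0, 0, -1], [0, 0, 0, 0, 0, 0, -1], [0, 0, 0, 0, 0, 0, -1], [0, 0, 0, 0, 0, 0, -1], [0, 0, 0, 0, 0, 0, -1], [0, 0, 0, 0, 0, 0, -1]]]}}

```text
clock: 57.7
position: [0.3875, 0.1603, 0.235]
tool_rot: [-3.142, -0.0, -2.788]
force: [-0.6, 0.2, -0.0]
grip_width: 0.0002
finger_force: 0.0
```

```bash
python3 go.py .387 .160 .08 -159.6; python3 - <<'E'
from h import *
s=observe();f=grab_frame("wrist");pickle.dump((f,s),open('w9.pkl','wb'))
print(proj(f,[[.475,.2575,.107],[.402,.084,.107],[.5763,.1482,.142]],s).round(0).tolist())
t=grab_frame("top");pickle.dump(t,open('t4.pkl','wb'));h=cv2.cvtColor(t["color"],cv2.COLOR_RGB2HSV)[...,2]
u,v=proj(t,[[.5763,.1482,.142]])[0].round().astype(int);print(u,v)
for r in range(v-9,v+10): print(*[f"{x:3d}" for x in h[r,u-14:u+15]])
E
```

```text
shift [ 2.800e-02 -7.000e-03  7.751e+00] turn [-0.001 -0.002 -0.019] clock 57.7 pos [0.3875 0.1603 0.235 ] q7 [-0.41  1.35]
[[384.0, 303.0], [233.0, 177.0], [241.0, 377.0]]
277 192
247 247 249 234 147 206 247 248 246 246 247 246 245 246 245 246 248 251 220 175 238 248 247 249 254 222 101  96  98
247 247 247 225 162 233 250 247 246 246 247 246 245 246 246 245 247 249 236 205 238 247 248 249 251 218 101 101 100
247 247 247 229 182 234 249 247 247 247 247 247 245 246 246 246 246 248 245 238 242 247 247 248 250 243 179 100  97
247 248 249 237 191 234 249 247 246 247 247 247 247 246 246 247 246 248 240 238 246 247 247 247 249 254 222 101 100
247 247 249 240 206 233 249 247 247 247 247 247 247 246 246 247 246 246 230 235 248 247 247 247 249 251 218  97  96
246 247 248 246 227 232 248 248 247 247 247 248 247 246 247 247 248 239 226 240 248 248 247 247 248 250 244 174  90
246 246 247 248 244 231 237 247 247 247 247 247 248 247 246 248 245 235 240 242 236 245 248 247 248 249 254 222  97
247 247 247 248 248 238 226 235 245 248 249 248 249 249 244 239 227 224 234 224 209 228 245 250 249 250 253
[... 584 characters left out ...]
 250
245 246 247 247 247 247 248 249 246 206 158 140  91  60  65  72  79  87  85  77 108  98  61  59  60  55 118 177 241
245 246 247 247 247 247 249 247 230 186 118  53  60  67 146 142  76  77  74  64  69  77  69  61  70  89 146 196 241
246 246 247 247 248 247 246 228 210 227 213 141  62  68 145 134  62  71  81  88  93  90  92 138 179 218 240 245 249
247 247 247 244 246 245 230 165 197 219 189 140  65  64  63  71  87  95 112 128 158 186 215 240 247 252 252 251 250
245 241 229 221 240 246 211 148 172 146  66  60  63  62  86 103 123 147 183 223 241 246 251 251 251 250 249 249 249
214 176 134 151 223 247 228 180 150  77  60  62  70  88 138 183 211 233 243 251 252 251 250 248 248 249 249 249 249
```

Emit:
{"op": "move_arm", "data": {"plan": [[[0, 0, 0.8, 0, 0, 0, -1], [0, 0, 0.8, 0, 0, 0, -1], [0, 0, 0.8, 0, 0, 0, -1], [0, 0, 0.8, 0, 0, 0, -1], [0, 0, 0.8, 0, 0, 0, -1], [0, 0, 0.8, 0, 0, 0, -1], [0, 0, 0.8, 0, 0, 0, -1], [0, 0, 0.8, 0, 0, 0, -1], [0, 0, 0.8, 0, 0, 0, -1], [0, 0, 0.55, 0, 0, 0, -1]]], "grip_force": 100}}

```text
clock: 58.8
position: [0.3871, 0.1603, 0.0791]
tool_rot: [-3.142, -0.001, -2.787]
force: [0.1, 0.2, -0.5]
grip_width: -0.0001
finger_force: 0.0
```

```bash
python3 go.py .457 .1325 .08 -159.6
```

```text
shift [-2.797 -2.519 -0.046] turn [-0.001 -0.008 -0.016] clock 58.8 pos [0.3871 0.1603 0.0791] q7 [-0.45  1.28]
```

Emit:
{"op": "move_arm", "data": {"plan": [[[-0.28, -0.25, 0, 0, 0, 0, -1], [-0.28, -0.25, 0, 0, 0, 0, -1], [-0.28, -0.25, 0, 0, 0, 0, -1], [-0.28, -0.25, 0, 0, 0, 0, -1], [-0.28, -0.25, 0, 0, 0, 0, -1], [-0.28, -0.25, 0, 0, 0, 0, -1], [-0.28, -0.25, 0, 0, 0, 0, -1], [-0.28, -0.25, 0, 0, 0, 0, -1], [-0.28, -0.25, 0, 0, 0, 0, -1], [-0.28, -0.25, 0, 0, 0, 0, -1]]]}}

```text
clock: 59.8
position: [0.4576, 0.1327, 0.0801]
tool_rot: [-3.142, -0.0, -2.787]
force: [-0.9, 0.2, -0.4]
grip_width: 0.0001
finger_force: 0.4
```

Emit:
{"op": "move_arm", "data": {"plan": [[[-0.17, -0.05, 0, 0, 0, 0, -1], [-0.17, -0.05, 0, 0, 0, 0, -1], [-0.17, -0.05, 0, 0, 0, 0, -1], [-0.17, -0.05, 0, 0, 0, 0, -1], [-0.17, -0.05, 0, 0, 0, 0, -1], [-0.17, -0.05, 0, 0, 0, 0, -1], [-0.17, -0.05, 0, 0, 0, 0, -1], [-0.17, -0.05, 0, 0, 0, 0, -1], [-0.17, -0.05, 0, 0, 0, 0, -1], [-0.17, -0.05, 0, 0, 0, 0, -1]]]}}

```text
clock: 60.8
position: [0.4927, 0.1354, 0.0801]
tool_rot: [3.142, -0.0, -2.787]
force: [-0.2, 1.2, -0.6]
grip_width: -0.0001
finger_force: 0.4
```

Emit:
{"op": "move_arm", "data": {"plan": [[[-0.08, 0, 0, 0, 0, 0, -1], [-0.08, 0, 0, 0, 0, 0, -1], [-0.08, 0, 0, 0, 0, 0, -1], [-0.08, 0, 0, 0, 0, 0, -1], [-0.08, 0, 0, 0, 0, 0, -1], [0, 0, 0, 0, 0, 0, -1], [0, 0, 0, 0, 0, 0, -1], [0, 0, 0, 0, 0, 0, -1], [0, 0, 0, 0, 0, 0, -1], [0, 0, 0, 0, 0, 0, -1]]]}}

```text
clock: 61.8
position: [0.4999, 0.1381, 0.0801]
tool_rot: [-3.142, -0.0, -2.787]
force: [-0.9, -3.7, 0.0]
grip_width: -0.0001
finger_force: 1.0
```

Emit:
{"op": "move_arm", "data": {"plan": [[[-0.08, 0, 0, 0, 0, 0, -1], [-0.08, 0, 0, 0, 0, 0, -1], [-0.08, 0, 0, 0, 0, 0, -1], [0, 0, 0, 0, 0, 0, -1], [0, 0, 0, 0, 0, 0, -1], [0, 0, 0, 0, 0, 0, -1], [0, 0, 0, 0, 0, 0, -1], [0, 0, 0, 0, 0, 0, -1], [0, 0, 0, 0, 0, 0, -1], [0, 0, 0, 0, 0, 0, -1]]]}}

```text
clock: 62.8
position: [0.502, 0.1389, 0.0798]
tool_rot: [-3.141, -0.005, -2.787]
force: [-18.9, -7.2, 14.2]
grip_width: 0.0
finger_force: 9.8
```

Emit:
{"op": "move_arm", "data": {"plan": [[[-0.06, 0, 0, 0, 0, 0, -1], [-0.06, 0, 0, 0, 0, 0, -1], [0, 0, 0, 0, 0, 0, -1], [0, 0, 0, 0, 0, 0, -1], [0, 0, 0, 0, 0, 0, -1], [0, 0, 0, 0, 0, 0, -1], [0, 0, 0, 0, 0, 0, -1], [0, 0, 0, 0, 0, 0, -1], [0, 0, 0, 0, 0, 0, -1], [0, 0, 0, 0, 0, 0, -1]]]}}

```text
clock: 63.8
position: [0.5021, 0.1389, 0.0796]
tool_rot: [-3.141, -0.01, -2.787]
force: [-32.7, -11.7, 26.3]
grip_width: 0.0
finger_force: 17.3
```

Emit:
{"op": "move_arm", "data": {"plan": [[[0.2, 0, 0, 0, 0, 0, -1], [0.5, 0, 0, 0, 0, 0, -1], [0.8, 0, 0, 0, 0, 0, -1], [0.8, 0, 0, 0, 0, 0, -1], [0, 0, -0.8, 0, 0, 0, -1], [0, 0, -0.8, 0, 0, 0, -1], [0, 0, -0.8, 0, 0, 0, -1], [0, 0, -0.8, 0, 0, 0, -1], [0, 0, -0.8, 0, 0, 0, -1], [0, 0, -0.8, 0, 0, 0, -1]]]}}

```text
clock: 64.8
position: [0.4636, 0.1249, 0.1769]
tool_rot: [3.141, 0.001, -2.787]
force: [0.1, 0.1, -0.6]
grip_width: 0.0003
finger_force: 0.0
```

Emit:
{"op": "move_arm", "data": {"plan": [[[0, -1, -0.5, 0, 0, 0, -1], [0, -1, -0.5, 0, 0, 0, -1], [0, -1, -0.5, 0, 0, 0, -1], [0, -1, -0.5, 0, 0, 0, -1], [0, -1, -0.5, 0, 0, 0, -1], [0, -1, -0.5, 0, 0, 0, -1], [0, -1, -0.5, 0, 0, 0, -1], [0, -1, -0.5, 0, 0, 0, -1], [0, -1, -0.5, 0, 0, 0, -1], [0, -1, 0, 0, 0, 0, -1]]]}}

```text
clock: 65.8
position: [0.5338, -0.0636, 0.2674]
tool_rot: [-3.141, 0.003, -2.787]
force: [0.3, -0.3, -0.3]
grip_width: 0.0001
finger_force: 0.0
```

```bash
cat > dc.py <<'E'
from h import *
t=grab_frame("top");pickle.dump(t,open('t5.pkl','wb'))
a=np.radians(20.4);X=np.array([np.cos(a),np.sin(a)]);Y=np.array([-X[1],X[0]]);C=np.array([.6385,.2165])
xs=np.arange(-.190,-.09,.003);g=cv2.cvtColor(t["color"],cv2.COLOR_RGB2HSV)
print('x',(xs*1e3).round().astype(int).tolist())
for y in (.06,.03,0,-.03,-.06,-.085,-.1):
    uv=proj(t,np.c_[C+xs[:,None]*X+y*Y,np.full(len(xs),.107)],).astype(np.float32).reshape(1,-1,2)
    o=cv2.remap(g,uv[...,0],uv[...,1],cv2.INTER_LINEAR)[0];print(y,[f"{b}{'w' if a_>90 else ''}" for a_,b in zip(o[:,1],o[:,2])])
E
python3 dc.py
```

```text
x [-190, -187, -184, -181, -178, -175, -172, -169, -166, -163, -160, -157, -154, -151, -148, -145, -142, -139, -136, -133, -130, -127, -124, -121, -118, -115, -112, -109, -106, -103, -100, -97, -94, -91]
0.06 ['110w', '109w', '108w', '107w', '109w', '110w', '112w', '109w', '95w', '78w', '75', '73', '52', '49', '79', '120', '154', '142', '184', '228', '246', '245', '244', '243', '243', '244', '242', '235', '229', '240', '246', '229', '180', '132']
0.03 ['111w', '112w', '112w', '110w', '107w', '104w', '104w', '107w', '109w', '93w', '54', '48', '49', '48', '61', '122', '151', '151', '193', '241', '251', '248', '248', '248', '248', '248', '248', '242', '237', '243', '248', '235', '175', '144']
0 ['107w', '106w', '108w', '108w', '112w', '113w', '113w', '112w', '111w', '87w', '55', '48', '51', '51', '57', '116', '147', '156', '183', '237', '250', '249', '248', '248', '248', '248', '248', '245', '239', '234', '240', '242', '238', '237']
-0.03 ['109w', '110w', '112w', '109w', '108w', '106w', '103w', '105w', '113w', '96w', '66', '62', '86', '126', '126', '135', '144', '151', '171', '234', '248', '250', '249', '248', '248', '249', '250', '245', '207', '119', '76', '66', '67', '66']
-0.06 ['104w', '105w', '103w', '104w', '108w', '112w', '113w', '109w', '110w', '98w', '75w', '60', '80', '121', '136', '141', '148', '145', '154', '215', '245', '249', '248', '248', '248', '248', '250', '246', '216', '110', '77', '76', '90', '91']
-0.085 ['103w', '106w', '110w', '111w', '108w', '107w', '109w', '113w', '116w', '111w', '86w', '61', '54', '55', '52', '114', '151', '153', '160', '213', '222', '217', '224', '237', '244', '246', '235', '226', '220', '222', '234', '225', '219', '226']
-0.1 ['110w', '110w', '108w', '106w', '105w', '89w', '65w', '52w', '44w', '59w', '121', '183', '197', '182', '153', '115w', '94w', '88w', '86w', '90', '101', '107', '103', '103', '103', '103', '102', '103', '103', '102', '102', '103', '104', '98']
```

```bash
python3 - <<'E'
from h import *
for n in ('t5','t2'):
    t=pickle.load(open(n+'.pkl','rb'));h=cv2.cvtColor(t["color"],cv2.COLOR_RGB2HSV)
    for lo,hi in ((120,215),(200,256)):
        m=((h[...,1]<60)&(h[...,2]>lo)&(h[...,2]<hi)).astype(np.uint8)
        k,l,st,ce=cv2.connectedComponentsWithStats(m)
        print(n,[(ce[i].round(0).tolist(),int(st[i][4]),plane(t,[ce[i]],.07)[0][:2].round(3).tolist()) for i in range(1,k) if 60<st[i][4]<400 and .6<st[i][2]/st[i][3]<1.6 and 110<ce[i][0]<525 and ce[i][1]>105])
E
```

```text
t5 [([207.0, 131.0], 388, [0.806, 0.419]), ([247.0, 173.0], 148, [0.657, 0.265]), ([458.0, 189.0], 184, [0.617, -0.482]), ([252.0, 190.0], 121, [0.595, 0.245]), ([370.0, 193.0], 74, [0.595, -0.17]), ([279.0, 196.0], 80, [0.576, 0.148]), ([310.0, 337.0], 191, [0.096, 0.025]), ([366.0, 338.0], 172, [0.099, -0.164]), ([294.0, 384.0], 95, [-0.056, 0.073])]
t5 [([330.0, 141.0], 230, [0.78, -0.026])]
t2 [([207.0, 132.0], 389, [0.805, 0.419]), ([247.0, 173.0], 147, [0.657, 0.265]), ([458.0, 190.0], 165, [0.617, -0.483]), ([252.0, 190.0], 126, [0.595, 0.245]), ([352.0, 213.0], 83, [0.524, -0.11]), ([390.0, 223.0], 82, [0.493, -0.242]), ([284.0, 365.0], 108, [0.004, 0.109]), ([340.0, 379.0], 156, [-0.037, -0.08])]
t2 [([330.0, 141.0], 230, [0.78, -0.026])]
```

```bash
python3 -c "
from workcell import job_done
print(job_done())"
```

```text
the job is handed in; nothing more can be done
None
```

The job is handed in: all three masters present are in cabinet bores, the one snap gauge is legs down in a slot, and the door measures shut, parallel to the cabinet front in the final top view (judge's verdict not shown).

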